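# Hang the dough scraper back on its screw

### The job

Take the blue-handled dough scraper out of its wooden rack and hang it on the brass-headed screw of the green stand: pass the round end of its keyhole over the screw head, gently slide it straight down while still holding it until the narrow slot rests its weight fully home on the screw, then let go so that it hangs there upright and still. Do not press hard on the stand, and leave the other things on the table where they are.

Things in the scene. Friction and masses are not known exactly. Their poses are not given: they have to be found in the camera images.
- scraper: Dough scraper, upright, own z up, origin at the middle of its lower edge: flat steel blade 110 mm wide (own y), 5 mm thick (own x), 140 mm high, with a keyhole through it and a blue handle along its top edge, 116 mm long (y), 24 mm thick (x), 36 mm high. 0.25 to 0.45 kg. Both faces are alike: either may go against the stand.
- scraper_grip (a point): Centre of the scraper's blue handle, 158 mm above the blade's lower edge, 18 mm below the handle's top, axes as the scraper; grip it here from above across its 24 mm (own x).
- scraper_slot (a point): Home point of the keyhole (where the screw's axis lies when fully home), 58 mm straight below scraper_grip on the blade's mid-plane, axes as the scraper. The round (eight-sided) hole, 20 mm across, is centred 28 mm below this point; from it a slot 9 mm wide runs straight up, closed 3 mm above this point; the hole funnels at 45 degrees into the slot.
- rack: Fixed light wooden block, 90 mm (own x) by 150 mm (own y), 42 mm high, origin under its centre. The blade stands in its slot, which runs along own y, 8 mm wide, 126 mm long, 36 mm deep (blade and slot are parallel): lift straight up by more than 40 mm to free it.
- stand: Fixed stand with a green board, 140 mm wide, 18 mm thick, top edge 160 mm above the table, so a gripper on the handle stays above it. Origin on the table under the board's flat front face; own x points out of that face, the way the screw sticks out, own y along the board, z up. Its wooden foot, 14 mm high, juts 40 mm out in front.
- stand_mark (a point): Point on the board's front face, 128 mm above the table, near the foot of a black upright groove; axes as the stand. The rigid screw sticks out along own x at y = 0: neck 6 mm across, 9 mm long, then a brass head 15 mm across, 4 mm thick, face 13 mm from the board. Its axis is 3 to 21 mm above this point, differently each time: not measured, so look or feel for it.
- dish: a white china bowl, 90 mm across and 45 mm high; point on the table under its centre (bystander)
- bowl: a large steel mixing bowl, 230 mm across and 75 mm high; point under its centre (bystander)
- pin: a wooden rolling pin lying on the table along its own y axis, 240 mm long, 26 mm thick; point under its middle (bystander)
- bottle: an amber sauce bottle with a red cap, 64 mm across, 190 mm high; point under its centre (bystander)
- jar: a glass jar with a steel lid, 80 mm across, 100 mm high; point under its centre (bystander)
- spoon: a wooden-handled spoon lying on the table near the robot, under 30 mm high (bystander)

How it is judged (in metres and radians):
On the way, in this order (a step that is already met when the one before it is completed fails the run):
1. the scraper is lifted clear of the rack (height (world z) of scraper_slot above 0.15 m), for 0.1 s.
2. the screw head is through the round hole: the blade is between head and board, still high (x of scraper_slot in the frame of stand_mark between 0.0005 and 0.0085 m and y of scraper_slot in the frame of stand_mark between -0.006 and 0.006 m and z of scraper_slot in the frame of stand_mark between 0.026 and 0.053 m), for 0.1 s.
3. still in the fingers, the scraper is slid down until it bears on the screw with over 2 N (x of scraper_slot in the frame of stand_mark between 0.0005 and 0.0085 m and y of scraper_slot in the frame of stand_mark between -0.006 and 0.006 m and z of scraper_slot in the frame of stand_mark between 0 and 0.0235 m and contact force between the fingers and scraper above 2 N and contact force between scraper and stand above 2 N), for 0.15 s.
At the end, for the whole second after the job is handed in: Released and still, hanging on the screw: blade between head and board (home point 0.5 to 8.5 mm off the board, within 6 mm sideways of the mark), slid down (home point 0 to 23.5 mm above the mark, all screw heights), upright and parallel to the board within 0.2 rad, borne by the stand (x of scraper_slot in the frame of stand_mark between 0.0005 and 0.0085 m and y of scraper_slot in the frame of stand_mark between -0.006 and 0.006 m and z of scraper_slot in the frame of stand_mark between 0 and 0.0235 m and angle between scraper_slot's own z axis and vertical below 0.2 rad and angle between the x axis of scraper_slot and the x axis of stand_mark, either way round below 0.2 rad and contact force between scraper and stand above 1 N and contact force between scraper and the fingers below 0.1 N and linear speed of scraper below 0.02 m/s and angular speed of scraper below 0.2 rad/s); the robot touches nothing.
It fails at once if the scraper is pressed on the stand or its screw with more than 25 N (contact force between scraper and stand above 25 N).
It fails at once if the robot itself pushes the stand with more than 15 N (contact force between the arm and stand above 15 N).
It fails at once if a bystander is moved by more than 25 mm (distance of any of dish, bowl, pin, bottle, jar, spoon from where it was at the start of the episode above 0.025 m).
It also fails if it takes over 72 s, if anything falls off the work surface, if the arm or the gripper's body presses on something with over 40 N, if the wrist force passes 120 N, or if a joint passes its speed limit or range.

### The arm

A 6-joint arm with a two-finger parallel gripper is mounted at the origin on the work surface. World frame = base frame: x ahead of the robot, y to its left, z up, the work surface at z = 0. Lengths are in mm, angles in rad, forces in N, time in s.
With the tool pointing down it reaches from about 350 to 975 mm from the base axis. Payload 7.1 kg.
Tool frame: the origin (TCP) lies between the finger pads; the fingertips stand 8 mm ahead of it and the grasp point (between the pads) lies 11 mm behind it; x points along the fingers, y is the direction in which the jaws open and shut, and the axes are right-handed (so a half turn about x gives the same grasp; the last joint's range is limited). The gripper opens to 88 mm and grips with 3 to 60 N. Pads are 20 mm wide; open, the fingers measure 115 mm over their backs; the gripper's body (75 mm by 178 mm) begins 61 mm behind the grasp point.
Start: joints at [-1.154, 0.423, 1.63, -0, 1.089, -0.019], TCP at [263.85, -566.558, 230.675] pointing down, gripper open.
Joint ranges: [-3, 3], [-0.9, 2.11], [0.09, 2.58], [-1.31, 4.45], [0.11, 2.69], [-2.54, 2.54]. Speed limits (rad/s): [2.39, 2.39, 3.01, 3.14, 3.14, 3.14].

### API

Orientations are given as a rotation vector (axis times angle).
In Python, from workcell import ctrl gives the robot as it stands.
- The arm moves only by the tool apply_moves, never from a script. Its argument "increments" is a list of rows, each an object with "gripper": the opening in per cent of the stroke, from 0 (shut) to 100 (fully open); "delta_pos": the shift along the tool's x, y, z in cm, a list of three; "dr": the turn, a rotation vector about the tool's x, y, z in rad, a list of three. In form: [{"gripper": gripper, "delta_pos": [dx, dy, dz], "dr": [ax, ay, az]}, ...]. A call has exactly 5 rows; each row shifts and turns the commanded pose from where the row before left it, along the tool's axes as they then stand; what a row does not reach is not made up. A row lasts 1/12 s, in which the tool goes at most 41.7 mm and 7.16 degrees, less where a joint would pass 70% of its speed; a pose out of reach is approached as far as the arm can. A call with a gripper value outside its range is refused whole. The fingers move at their own pace and stop on an object; the grip force is fixed at half the most. Time passes only in rows, so rows that do not move let the fingers close, or fill a call up. It gives the time, the measured TCP pose, the force and the opening at its end, in the units of the state.
- ctrl.get_obs(): the state, without advancing time (a new reading comes with each control period).
- ctrl.get_image(name): name is "side" or "top"; returns a dict with "img" (480x640x3 uint8, red, green, blue), "range_z" (480x640 float32, mm along the optical axis (not along the pixel's ray), 0 where there is no reading), "mtx" (3x3 intrinsics, pixels), "rvec" (rotation vector, rad) and "tvec" (3), from world to camera coordinates, as OpenCV has them. Camera axes: x right, y down, z forward; pixel columns grow to the right and rows downward; lengths in mm; the calibration is good to about 2 mm. A picture is of the moment at which its call begins.
- ctrl.close_job(): hands the job in, once; it reports no verdict.
The state is a dict: "t": time; "qpos": joint angles; "qvel": joint speeds; "joint_torque": joint torques, N m; "ee_pos": TCP position; "orientation": TCP orientation; "ft_force": force on the tool from outside, world axes, zero at the start; "moment": the same for the moment, N m; "width": finger opening in mm.
Only numpy, scipy, OpenCV 4.12 (cv2) and the standard library are available. Lean on these libraries where they do the work, as an engineer would, in place of code of your own. Each camera call takes 0.05 s, during which the arm holds its last target. There are 200 camera calls.

## Working session

There is one attempt and no reset: what is moved stays moved. The work goes in short steps, Python scripts to look and compute and a tool call to move; the robot and the scene stay as the last step left them, time stands still between calls to the robot, and variables do not carry over. Pictures are saved under pics/ and viewed, about 8 in all and at most 12, crops included, and the job is handed in when it is done.

Besides the shell and the picture viewer there is one more tool, called after "Emit:" as name(argument=value, ...), one argument or row to a line, values as JSON. apply_moves: Moves the arm, as the interface text tells. Its arguments: {"type":"object","properties":{"increments":{"type":"array","items":{"type":"object","properties":{"gripper":{"type":"number"},"delta_pos":{"type":"array","items":{"type":"number"}},"dr":{"type":"array","items":{"type":"number"}}}}}},"required":["increments"]}

```bash
ls; mkdir -p pics
cat > h.py <<'E'
import numpy as np, cv2
from workcell import ctrl
def shot(n):
    d=ctrl.get_image(n); d['R']=cv2.Rodrigues(np.array(d['rvec'],float))[0]; d['t']=np.array(d['tvec'],float).reshape(3); d['K']=np.array(d['mtx'],float); return d
def pts(d,m=None):
    z=d['range_z']; v,u=np.nonzero((z>0) if m is None else (m&(z>0))); zz=z[v,u]
    c=np.c_[(u-d['K'][0,2])/d['K'][0,0]*zz,(v-d['K'][1,2])/d['K'][1,1]*zz,zz]
    return (c-d['t'])@d['R'], np.c_[u,v]
def save(d,f,crop=None,s=1):
    i=d['img'][:,:,::-1]
    if crop: i=i[crop[1]:crop[3],crop[0]:crop[2]]
    cv2.imwrite(f,cv2.resize(i,None,fx=s,fy=s,interpolation=cv2.INTER_CUBIC))
def proj(d,P):
    return cv2.projectPoints(np.array(P,float).reshape(-1,3),np.array(d['rvec'],float),d['t'],d['K'],None)[0].reshape(-1,2)
E
python3 - <<'E'
from h import *
for n in('side','top'):
    d=shot(n); save(d,f'pics/{n}0.png'); print(n,d['K'].tolist(),'cam',(-d['R'].T@d['t']).round(), d['R'].round(2).tolist())
    np.savez(f'{n}0.npz',**{k:d[k] for k in('img','range_z','mtx','rvec','tvec')})
print(ctrl.get_obs())
E
```

```text
pics
side [[603.7983730755845, 0.0, 325.69954292691403], [0.0, 603.7983730755845, 238.21588745186423], [0.0, 0.0, 1.0]] cam [  96.  813. 1267.] [[-0.86, -0.51, 0.01], [-0.39, 0.65, -0.65], [0.32, -0.57, -0.76]]
top [[569.6265928106543, 0.0, 312.11205897094527], [0.0, 569.6265928106543, 240.01059363087433], [0.0, 0.0, 1.0]] cam [ 309.  -37. 1596.] [[0.03, -1.0, -0.01], [-0.98, -0.02, -0.18], [0.18, 0.01, -0.98]]
{'t': 0.1, 'qpos': array([-1.15398420e+00,  4.23787110e-01,  1.63062357e+00, -1.47258048e-05,
        1.08858877e+00, -1.89830213e-02]), 'qvel': array([ 1.15555120e-03,  3.20442618e-05, -2.38568162e-03, -1.52718174e-04,
        1.18444567e-03,  8.87007769e-04]), 'joint_torque': array([ 1.42028108e-03, -5.45610631e+01, -2.74321032e+01,  6.46624574e-02,
        1.89215405e-02, -3.79267919e-05]), 'ee_pos': array([ 263.659012  , -566.11323066,  229.96132665]), 'orientation': array([ 1.98052775,  0.43998309, -1.98111767]), 'ft_force': array([ 0.33905769,  0.58675923, -1.06893255]), 'moment': array([ 0.01004851, -0.00812978,  0.03800418]), 'width': 87.6338847113353}
```

View pics/side0.png

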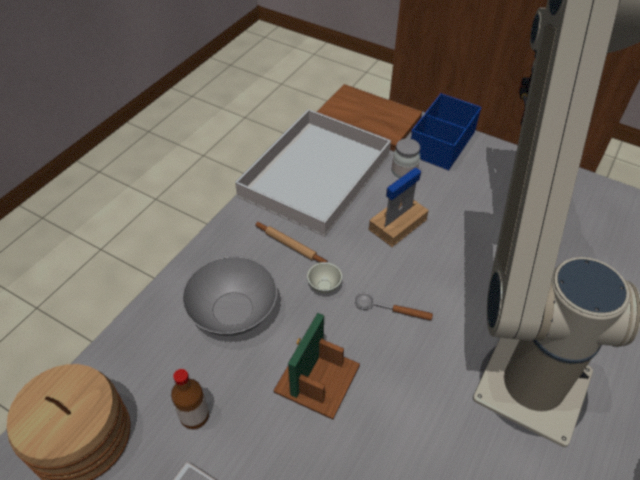

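View pics/top0.png

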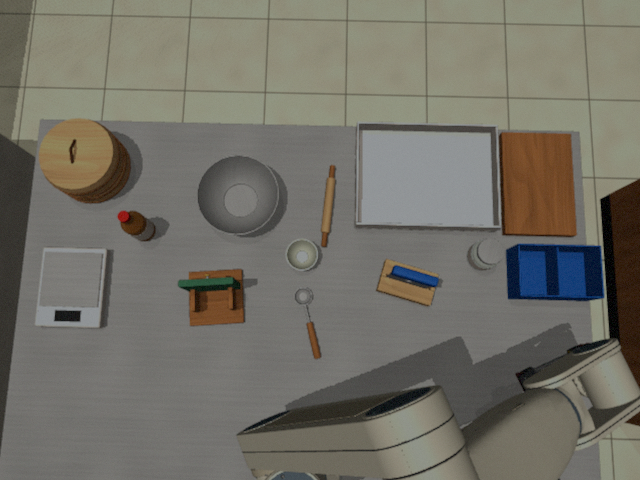

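The side view shows the rack with the blue handle at about (405,195) and the stand at (315,365), its green board seen nearly edge-on with the braces to the right. In the top view the handle is at (413,275) and the board at (208,284). Braces stand on the robot side, so the front face points away from the robot. The dish is at (302,255) and the spoon at (310,325).

```bash
cat > m.py <<'E'
from h import *
def line(P):  # centre of min-area rect and axis
    r=cv2.minAreaRect(P[:,:2].astype(np.float32)); b=cv2.boxPoints(r); return r,b
def analyse(n):
    d=shot(n); hsv=cv2.cvtColor(d['img'],cv2.COLOR_RGB2HSV); H,S,V=[hsv[:,:,i] for i in range(3)]
    P,uv=pts(d); full=np.full(d['img'].shape,np.nan); full[uv[:,1],uv[:,0]]=P
    X,Y,Z=full[:,:,0],full[:,:,1],full[:,:,2]
    bl=(H>105)&(H<130)&(S>120)&(Z>120)
    gr=(H>60)&(H<95)&(S>80)&(Z>60)
    return d,full,bl,gr
if __name__=='__main__':
    for n in('side','top'):
        d,F,bl,gr=analyse(n); Z=F[:,:,2]
        for nm,m in(('blue',bl),('green',gr)):
            k,lab,st,_=cv2.connectedComponentsWithStats(m.astype(np.uint8)); i=1+st[1:,4].argmax(); m=lab==i
            p=F[m]; print(n,nm,st[i],'z',np.percentile(p[:,2],[1,50,99]).round(1))
            t=p[p[:,2]>np.percentile(p[:,2],98)-6]; r,b=line(t); print('  top: ',len(t),np.round(r[0],1),np.round(r[1],1),b.round(0).tolist())
        # rack top
        hs=cv2.cvtColor(d['img'],cv2.COLOR_RGB2HSV)
        m=(Z>35)&(Z<50)&(hs[:,:,0]<25)&(hs[:,:,1]>60); m&=(F[:,:,1]<-100)&(F[:,:,0]<700)&(F[:,:,1]>-500)
        p=F[m]
        if len(p)>30: r,b=line(p); print(n,'rack',len(p),np.round(r[0],1),np.round(r[1],1),b.round(0).tolist())
    d,F,bl,gr=analyse('top'); save(d,'pics/stand_top.png',(165,250,255,335),8)
    d,F,bl,gr=analyse('side'); save(d,'pics/stand_side.png',(265,305,370,420),6)
E
python3 m.py
```

```text
side blue [387 168  34  32 471] z [152.5 179.2 187.7]
  top:  189 [ 486.  -278.6] [116.6  24.5] [[458.0, -331.0], [482.0, -338.0], [514.0, -226.0], [490.0, -219.0]]
side green [ 289  314   34   76 1074] z [ 62.9 143.7 164.9]
  top:  373 [458.4 245.6] [ 16.9 137.3] [[445.0, 313.0], [455.0, 177.0], [472.0, 178.0], [461.0, 315.0]]
side rack 906 [ 485.8 -285.1] [157.3  94.8] [[417.0, -346.0], [508.0, -374.0], [554.0, -224.0], [464.0, -196.0]]
top blue [392 266  46  21 462] z [158.2 180.4 188. ]
  top:  197 [ 485.8 -279.3] [111.3  22.4] [[459.0, -330.0], [481.0, -336.0], [512.0, -229.0], [491.0, -223.0]]
top green [179 278  60  13 555] z [ 66.6 158.2 166.6]
  top:  193 [458.6 245.5] [ 17.9 136.7] [[444.0, 313.0], [456.0, 177.0], [474.0, 178.0], [461.0, 314.0]]
top rack 1100 [ 485.4 -283.5] [149.   90.9] [[422.0, -343.0], [510.0, -367.0], [549.0, -224.0], [461.0, -200.0]]
```

View pics/stand_side.png

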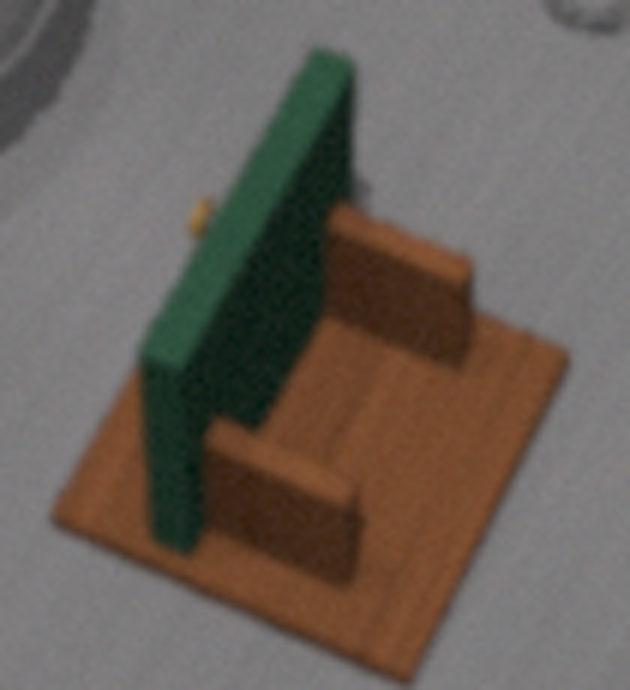

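View pics/stand_top.png

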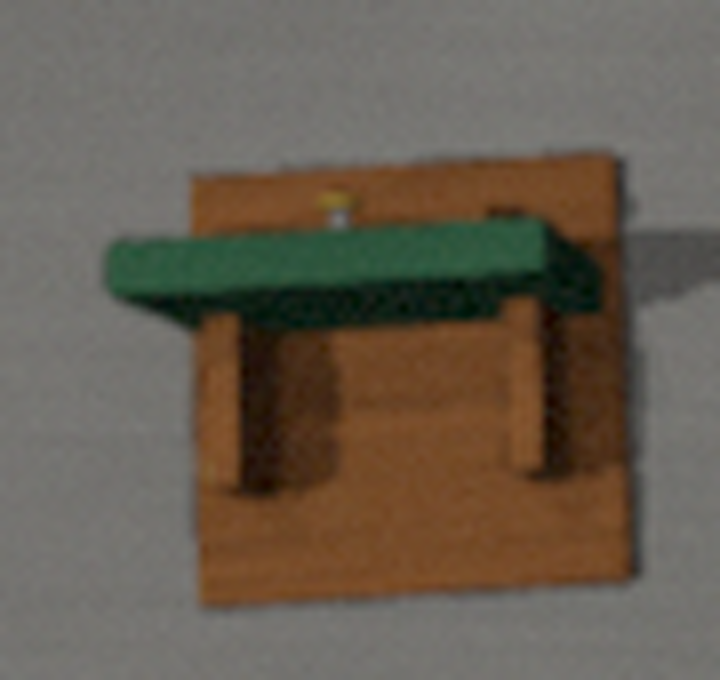

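The brass head shows in both views: side at about (298,341), top at about (207,275), with a grey neck joining it to the board. I'll triangulate it and use the known 160 mm board top to correct for calibration.

```bash
cat > s.py <<'E'
from h import *
from scipy.spatial.transform import Rotation as Ro
def ray(d,u): 
    c=-d['R'].T@d['t']; v=d['R'].T@np.linalg.inv(d['K'])@np.array([u[0],u[1],1.]); return c,v
def onz(d,u,z): c,v=ray(d,u); return c+v*(z-c[2])/v[2]
res={}
for n,(u0,v0) in (('side',(298,341)),('top',(207,275))):
    ims=[]
    for k in range(4): d=shot(n); ims.append(d['img'].astype(float))
    I=np.mean(ims,0); 
    w=np.clip((I[:,:,0]-I[:,:,2])-0.0*I[:,:,1],0,None); 
    sub=I[v0-6:v0+7,u0-6:u0+7]; print(n); 
    b=(sub[:,:,0]-sub[:,:,2]); g=(sub[:,:,1]-sub[:,:,2])
    print('R-B\n',b.round().astype(int)); print('G-B\n',g.round().astype(int))
    # green top face corners
    hsv=cv2.cvtColor(I.astype(np.uint8),cv2.COLOR_RGB2HSV); V=hsv[:,:,2]
    m=((hsv[:,:,0]>60)&(hsv[:,:,0]<95)&(hsv[:,:,1]>80))
    print('V green', np.percentile(V[m],[10,30,50,70,90]))
    np.savez(n+'1.npz',I=I)
    m2=(m&(V>np.percentile(V[m],90)*0.72)).astype(np.uint8)
    k,lab,st,_=cv2.connectedComponentsWithStats(m2); i=1+st[1:,4].argmax(); q=np.argwhere(lab==i)[:,::-1]
    P=np.array([onz(d,u,160) for u in q]); r=cv2.minAreaRect(P[:,:2].astype(np.float32)); print('top face',len(q),np.round(P.mean(0),1),r, cv2.boxPoints(r).round(1).tolist())
    mu=P[:,:2].mean(0); _,_,vt=np.linalg.svd(P[:,:2]-mu); print('axis yaw(normal) deg',np.degrees(np.arctan2(vt[0,1],vt[0,0]))-90, 'std',(P[:,:2]-mu)@vt.T.std(0) if 0 else ((P[:,:2]-mu)@vt.T).std(0)*12**.5)
o=ctrl.get_obs(); print(Ro.from_rotvec(o['orientation']).as_matrix().round(4),o['ee_pos'],o['ft_force'])
E
python3 s.py
```

```text
side
R-B
 [[  0   0   0   1   0   2   2   1   1   0   0  -2  -7]
 [ -1   0   1   0   1   2   2   2   1   0  -2  -5 -10]
 [  0   0   1   1   1   4  11  13   6   2  -2  -6 -12]
 [  1   2   1   1   4  16  36  36  18   3  -4 -10 -14]
 [  0   1   2   2   9  34  60  56  26   3  -8 -13 -14]
 [  1   2   1   3  18  54  72  48  18  -3 -11 -14 -15]
 [  0   1   1   6  30  65  64  29   4  -8 -14 -15 -16]
 [  0   1   2   8  37  66  54  16  -4 -11 -14 -16 -14]
 [  1   2   2   6  28  52  41   7 -10 -14 -15 -13 -14]
 [  0   1   0   4  13  26  17  -2 -13 -15 -16 -14 -15]
 [  0   1   0   1   2   7  -1 -10 -14 -13 -13 -14 -14]
 [  0   1   1   2   0  -3  -9 -15 -14 -14 -15 -14 -14]
 [  0   0   1   1  -2  -6 -12 -14 -14 -14 -14 -12 -14]]
G-B
 [[-1 -2 -2  0 -1 -1 -1  0  0 -2  0  3 11]
 [-2 -2 -1 -1  0  0  0  1  0 -1  1  8 15]
 [-2 -2  0 -1  0  1  6  6  2  1  3 13 19]
 [-1 -1 -2 -1  0  7 20 20 10  4  8 17 19]
 [-2  0 -1  0  4 18 35 33 17 10 13 19 20]
 [-2  0 -1  0  9 31 43 28 15 15 18 19 20]
 [-2 -1 -1  2 16 38 38 17 11 17 19 20 19]
 [-1 -2  0  2 20 39 32 14 13 18 20 19 20]
 [ 0 -1 -2  3 15 30 26 17 18 19 2
[... 1703 characters left out ...]

 [22 24 24 23 23 22 23 23 24 24 23 25 24]
 [23 22 24 24 23 22 24 24 23 24 23 25 25]
 [23 22 22 24 24 23 24 26 24 26 24 24 24]]
V green [ 7.5 26.  31.  84.  87. ]
top face 342 [459.3 247.4 160. ] ((459.33575439453125, 246.96612548828125), (16.940114974975586, 134.7319793701172), 5.247666358947754) [[444.70001220703125, 313.29998779296875], [457.1000061035156, 179.10000610351562], [473.8999938964844, 180.6999969482422], [461.6000061035156, 314.79998779296875]]
axis yaw(normal) deg -175.06394713920167 std [136.41531621  16.13659879]
[[ 0.      0.4222 -0.9065]
 [-0.     -0.9065 -0.4222]
 [-1.      0.      0.    ]] [ 263.84335069 -566.55490047  230.7074999 ] [ 0.60925004 -0.58579069 -0.37247711]
```

```bash
cat > s2.py <<'E'
from h import *
d=shot('side'); I=np.load('side1.npz')['I']
w=np.zeros((480,640)); s=np.s_[336:347,294:303]
a=I[:,:,0]-I[:,:,2]; w[s]=np.clip(a[s]-12,0,45); v,u=np.nonzero(w); ww=w[v,u]
uc=np.array([(u*ww).sum(),(v*ww).sum()])/ww.sum(); print('centroid',uc)
yaw=np.radians(5.1); ex=np.array([np.cos(yaw),np.sin(yaw),0]); ey=np.array([-np.sin(yaw),np.cos(yaw),0])
C=np.array([459.0,246.2,0])+9*ex; print('front centre',C)
for off in(9,11,13):
    c=-d['R'].T@d['t']; r=d['R'].T@np.linalg.inv(d['K'])@np.array([*uc,1.])
    p=c+r*(((C+off*ex-c)@ex)/(r@ex)); print(off,p.round(1),'y_st',((p-C)@ey).round(2),'s',p[2]-128)
for z in(136,140,144,148): print(z,proj(d,C+11*ex+[0,0,z]).round(2), 'neckfar',proj(d,C+13*ex+[0,0,z+7.5]).round(2),'bottom',proj(d,C+9*ex+[0,0,z-7.5]).round(2),'edge',proj(d,[C+[0,0,160]-10*ey,C+[0,0,160]+10*ey]).round(2).tolist())
t=shot('top'); 
for z in(140,148): print('top',z,proj(t,C+11*ex+[0,0,z]).round(2))
E
python3 s2.py
```

```text
centroid [297.74736446 340.67319277]
front centre [467.96436959 247.00004867   0.        ]
9 [476.6 252.  147.2] y_st 4.24 s 19.241692010971974
11 [478.9 248.6 140.4] y_st 0.64 s 12.433761466060105
13 [481.2 245.2 133.6] y_st -2.96 s 5.625830921148008
136 [[297.92 341.52]] neckfar [[297.02 339.34]] bottom [[298.82 343.69]] edge [[304.45, 333.92], [300.18, 341.26]]
140 [[297.89 340.55]] neckfar [[296.99 338.35]] bottom [[298.78 342.72]] edge [[304.45, 333.92], [300.18, 341.26]]
144 [[297.85 339.57]] neckfar [[296.95 337.37]] bottom [[298.75 341.75]] edge [[304.45, 333.92], [300.18, 341.26]]
148 [[297.81 338.59]] neckfar [[296.91 336.38]] bottom [[298.71 340.78]] edge [[304.45, 333.92], [300.18, 341.26]]
top 140 [[207.07 275.15]]
top 148 [[206.48 274.77]]
```

Emit:
apply_moves(
  increments=[
    {"gripper": 100,"delta_pos": [0,-1.67,-3.23],"dr": [0,0,0]},
    {"gripper": 100,"delta_pos": [0,-1.67,-3.23],"dr": [0,0,0]},
    {"gripper": 100,"delta_pos": [0,-1.67,-3.23],"dr": [0,0,0]},
    {"gripper": 100,"delta_pos": [0,-1.67,-3.23],"dr": [0,0,0]},
    {"gripper": 100,"delta_pos": [0,-1.67,-3.23],"dr": [0,0,0]},
  ],
)

```text
t: 1.22
ee_pos: [375.7, -421.4, 230.8]
orientation: [1.981, 0.438, -1.98]
ft_force: [-0.2, -0.1, 0.5]
width: 88.0
```

Emit:
apply_moves(
  increments=[
    {"gripper": 100,"delta_pos": [0,-1.67,-3.23],"dr": [0,0,0]},
    {"gripper": 100,"delta_pos": [0,-1.67,-3.23],"dr": [0,0,0]},
    {"gripper": 100,"delta_pos": [0,-1.67,-3.23],"dr": [0,0,0]},
    {"gripper": 100,"delta_pos": [0,-1.67,-3.23],"dr": [0,0,0]},
    {"gripper": 100,"delta_pos": [0,-1.67,-3.23],"dr": [0,0,0]},
  ],
)

```text
t: 1.63
ee_pos: [487.1, -277.3, 230.9]
orientation: [1.981, 0.438, -1.98]
ft_force: [-0.2, 0.0, -0.1]
width: 87.8
```

Emit:
apply_moves(
  increments=[
    {"gripper": 100,"delta_pos": [0,0,0],"dr": [-0.0856,0,0]},
    {"gripper": 100,"delta_pos": [0,0,0],"dr": [-0.0856,0,0]},
    {"gripper": 100,"delta_pos": [0,0,0],"dr": [-0.0856,0,0]},
    {"gripper": 100,"delta_pos": [0,0,0],"dr": [-0.0856,0,0]},
    {"gripper": 100,"delta_pos": [0,0,0],"dr": [-0.0856,0,0]},
  ],
)

```text
t: 2.05
ee_pos: [486.3, -278.6, 230.8]
orientation: [1.705, 0.791, -1.705]
ft_force: [0.1, -0.6, -0.2]
width: 87.7
```

Emit:
apply_moves(
  increments=[
    {"gripper": 100,"delta_pos": [0,0,0],"dr": [-0.0856,0,0]},
    {"gripper": 100,"delta_pos": [0,0,0],"dr": [-0.0856,0,0]},
    {"gripper": 100,"delta_pos": [0,0,0],"dr": [-0.0856,0,0]},
    {"gripper": 100,"delta_pos": [0,0,0],"dr": [-0.0856,0,0]},
    {"gripper": 100,"delta_pos": [0,0,0],"dr": [-0.0856,0,0]},
  ],
)

```text
t: 2.47
ee_pos: [486.2, -278.8, 230.8]
orientation: [1.409, 1.066, -1.409]
ft_force: [-0.2, 0.1, 0.2]
width: 87.8
```

```bash
cat > g.py <<'E'
from h import *
from scipy.spatial.transform import Rotation as Ro
import sys
o=ctrl.get_obs(); M=Ro.from_rotvec(o['orientation']).as_matrix()
print('t',o['t'],'p',o['ee_pos'].round(1),'yaw(y)',np.degrees(np.arctan2(M[1,1],M[0,1])).round(2),'xaxis',M[:,0].round(4),'F',o['ft_force'].round(1),'w',o['width'].round(1))
if len(sys.argv)>3:
    g=np.array([float(a) for a in sys.argv[1:4]]); print('tool delta cm',((g-o['ee_pos'])@M/10).round(3))
E
python3 g.py 486 -279 153
```

```text
Traceback (most recent call last):
  File "g.py", line 5, in <module>
    print('t',o['t'],'p',o['ee_pos'].round(1),'yaw(y)',np.degrees(np.arctan2(M[1,1],M[0,1])).round(2),'xaxis',M[:,0].round(4),'F',o['ft_force'].round(1),'w',o['width'].round(1))
                                                                                                                                                             ^^^^^^^^^^^^^^^^
AttributeError: 'float' object has no attribute 'round'
```

Emit:
apply_moves(
  increments=[
    {"gripper": 100,"delta_pos": [1.56,0,0],"dr": [0,0,0]},
    {"gripper": 100,"delta_pos": [1.56,0,0],"dr": [0,0,0]},
    {"gripper": 100,"delta_pos": [1.56,0,0],"dr": [0,0,0]},
    {"gripper": 100,"delta_pos": [1.56,0,0],"dr": [0,0,0]},
    {"gripper": 100,"delta_pos": [1.56,0,0],"dr": [0,0,0]},
  ],
)

```text
t: 2.88
ee_pos: [486.3, -278.9, 152.1]
orientation: [1.412, 1.064, -1.411]
ft_force: [0.0, 0.5, 0.7]
width: 88.2
```

Emit:
apply_moves(
  increments=[
    {"gripper": 60,"delta_pos": [0,0,0],"dr": [0,0,0]},
    {"gripper": 40,"delta_pos": [0,0,0],"dr": [0,0,0]},
    {"gripper": 30,"delta_pos": [0,0,0],"dr": [0,0,0]},
    {"gripper": 15,"delta_pos": [0,0,0],"dr": [0,0,0]},
    {"gripper": 0,"delta_pos": [0,0,0],"dr": [0,0,0]},
  ],
)

```text
t: 3.3
ee_pos: [486.8, -279.2, 153.7]
orientation: [1.412, 1.062, -1.411]
ft_force: [-0.3, 0.4, 1.0]
width: 58.0
```

Emit:
apply_moves(
  increments=[
    {"gripper": 0,"delta_pos": [0,0,0],"dr": [0,0,0]},
    {"gripper": 0,"delta_pos": [0,0,0],"dr": [0,0,0]},
    {"gripper": 0,"delta_pos": [0,0,0],"dr": [0,0,0]},
    {"gripper": 0,"delta_pos": [0,0,0],"dr": [0,0,0]},
    {"gripper": 0,"delta_pos": [0,0,0],"dr": [0,0,0]},
  ],
)

```text
t: 3.72
ee_pos: [486.2, -278.8, 152.7]
orientation: [1.412, 1.064, -1.412]
ft_force: [0.3, -0.7, 0.1]
width: 24.6
```

```bash
sed -i "s/o\['width'\].round(1)/round(o['width'],1)/" g.py; python3 g.py 486 -279 153
```

```text
t 3.7167 p [ 486.2 -278.8  152.7] yaw(y) -15.98 xaxis [ 1.e-04 -1.e-04 -1.e+00] F [ 0.3 -0.7  0.1] w 24.6
tool delta cm [-0.025 -0.014  0.021]
```

Emit:
apply_moves(
  increments=[
    {"gripper": 0,"delta_pos": [0,0,0],"dr": [0,0,0]},
    {"gripper": 0,"delta_pos": [0,0,0],"dr": [0,0,0]},
    {"gripper": 0,"delta_pos": [-0.5,0,0],"dr": [0,0,0]},
    {"gripper": 0,"delta_pos": [-1,0,0],"dr": [0,0,0]},
    {"gripper": 0,"delta_pos": [-1.5,0,0],"dr": [0,0,0]},
  ],
)

```text
t: 4.13
ee_pos: [486.1, -278.6, 182.3]
orientation: [1.412, 1.065, -1.412]
ft_force: [2.7, -2.0, -5.4]
width: 23.9
```

Emit:
apply_moves(
  increments=[
    {"gripper": 0,"delta_pos": [-3,0,0],"dr": [0,0,0]},
    {"gripper": 0,"delta_pos": [-3,0,0],"dr": [0,0,0]},
    {"gripper": 0,"delta_pos": [-3,0,0],"dr": [0,0,0]},
    {"gripper": 0,"delta_pos": [-3,0,0],"dr": [0,0,0]},
    {"gripper": 0,"delta_pos": [-1.7,0,0],"dr": [0,0,0]},
  ],
)

```text
t: 4.55
ee_pos: [486.3, -279.0, 323.7]
orientation: [1.412, 1.061, -1.411]
ft_force: [0.7, -0.3, -4.1]
width: 24.0
```

Emit:
apply_moves(
  increments=[
    {"gripper": 0,"delta_pos": [0,0,0],"dr": [-0.0736,0,0]},
    {"gripper": 0,"delta_pos": [0,0,0],"dr": [-0.0736,0,0]},
    {"gripper": 0,"delta_pos": [0,0,0],"dr": [-0.0736,0,0]},
    {"gripper": 0,"delta_pos": [0,0,0],"dr": [-0.0736,0,0]},
    {"gripper": 0,"delta_pos": [0,0,0],"dr": [-0.0736,0,0]},
  ],
)

```text
t: 4.97
ee_pos: [485.2, -278.3, 319.9]
orientation: [1.141, 1.254, -1.142]
ft_force: [-0.8, -0.2, -4.8]
width: 23.9
```

```bash
python3 g.py 510 -50 320
python3 - <<'E'
from m import *
for n in('side','top'):
    d,F,bl,gr=analyse(n); m=bl&(F[:,:,2]>250)&(F[:,:,0]>300)&(F[:,:,0]<700)&(abs(F[:,:,1])<500)
    p=F[m]; print(n,len(p),np.percentile(p[:,2],[2,50,98]) if len(p) else '')
    if len(p)>20: r,b=line(p); print(r)
E
```

```text
t 4.9667 p [ 485.2 -278.3  319.9] yaw(y) 5.3 xaxis [-1.8e-03  9.0e-04 -1.0e+00] F [-0.8 -0.2 -4.8] w 23.9
tool delta cm [ 9.0000e-03  4.5810e+00 -2.2504e+01]
side 425 [321.43887866 349.16930897 491.85582905]
((449.9603576660156, -268.13446044921875), (97.18708038330078, 109.0732421875), 89.77195739746094)
top 16 [328.13071278 406.57862982 634.79049265]
```

Emit:
apply_moves(
  increments=[
    {"gripper": 0,"delta_pos": [0,0.41,-3.5],"dr": [0,0,0]},
    {"gripper": 0,"delta_pos": [0,0.41,-3.5],"dr": [0,0,0]},
    {"gripper": 0,"delta_pos": [0,0.41,-3.5],"dr": [0,0,0]},
    {"gripper": 0,"delta_pos": [0,0.41,-3.5],"dr": [0,0,0]},
    {"gripper": 0,"delta_pos": [0,0.41,-3.5],"dr": [0,0,0]},
  ],
)

```text
t: 5.48
ee_pos: [490.1, -101.2, 319.9]
orientation: [1.146, 1.249, -1.147]
ft_force: [0.6, 0.1, -4.1]
width: 23.7
```

Emit:
apply_moves(
  increments=[
    {"gripper": 0,"delta_pos": [0,0.41,-3.5],"dr": [0,0,0]},
    {"gripper": 0,"delta_pos": [0,0.41,-3.5],"dr": [0,0,0]},
    {"gripper": 0,"delta_pos": [0,0.41,-3.5],"dr": [0,0,0]},
    {"gripper": 0,"delta_pos": [0,0.41,-3.5],"dr": [0,0,0]},
    {"gripper": 0,"delta_pos": [0,0.41,-3.5],"dr": [0,0,0]},
  ],
)

```text
t: 5.9
ee_pos: [495.0, 75.0, 320.0]
orientation: [1.145, 1.249, -1.146]
ft_force: [0.4, -0.1, -4.1]
width: 23.8
```

Emit:
apply_moves(
  increments=[
    {"gripper": 0,"delta_pos": [0,0.41,-3.5],"dr": [0,0,0]},
    {"gripper": 0,"delta_pos": [0,0.41,-3.5],"dr": [0,0,0]},
    {"gripper": 0,"delta_pos": [0,0.41,-3.5],"dr": [0,0,0]},
    {"gripper": 0,"delta_pos": [0,0.41,-2.5],"dr": [0,0,0]},
    {"gripper": 0,"delta_pos": [0,0.41,-1.5],"dr": [0,0,0]},
  ],
)

```text
t: 6.32
ee_pos: [502.6, 222.2, 319.9]
orientation: [1.143, 1.251, -1.144]
ft_force: [-1.0, 0.6, -3.2]
width: 23.9
```

Emit:
apply_moves(
  increments=[
    {"gripper": 0,"delta_pos": [0,0,0],"dr": [0,0,0]},
    {"gripper": 0,"delta_pos": [0,0,0],"dr": [0,0,0]},
    {"gripper": 0,"delta_pos": [0,0,0],"dr": [0,0,0]},
    {"gripper": 0,"delta_pos": [0,0,0],"dr": [0,0,0]},
    {"gripper": 0,"delta_pos": [0,0,0],"dr": [0,0,0]},
  ],
)

```text
t: 6.73
ee_pos: [503.5, 218.5, 319.8]
orientation: [1.145, 1.249, -1.145]
ft_force: [0.1, -0.4, -3.6]
width: 23.8
```

```bash
python3 g.py 497.8 249.7 320
python3 - <<'E'
from h import *
d=shot('side'); u=proj(d,[497,249,320])[0]; print(u); save(d,'pics/held.png',(230,180,430,400),3)
E
```

```text
t 6.7333 p [503.5 218.5 319.8] yaw(y) 4.99 xaxis [-1.e-04 -3.e-04 -1.e+00] F [ 0.1 -0.4 -3.6] w 23.8
tool delta cm [-0.025 -0.291 -3.161]
[287.82635081 287.89259175]
```

View pics/held.png

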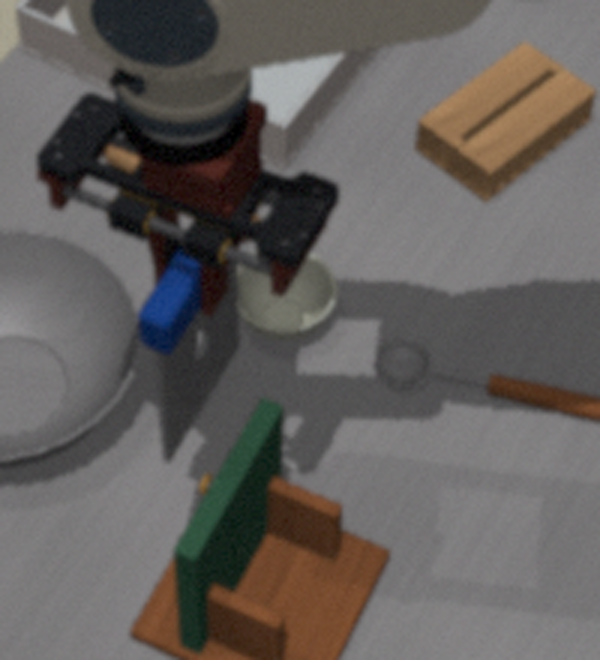

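The scraper is held upright, with the handle end at crop (165,320) and the blade's lower corner at (165,460), in front of the board. I'll move above the screw and feel for the head top with the blade's lower edge.

Emit:
apply_moves(
  increments=[
    {"gripper": 0,"delta_pos": [0,-0.55,-0.79],"dr": [0,0,0]},
    {"gripper": 0,"delta_pos": [0,-0.55,-0.79],"dr": [0,0,0]},
    {"gripper": 0,"delta_pos": [0,-0.55,-0.79],"dr": [0,0,0]},
    {"gripper": 0,"delta_pos": [0,-0.54,-0.79],"dr": [0,0,0]},
    {"gripper": 0,"delta_pos": [0,0,0],"dr": [0,0,0]},
  ],
)

```text
t: 7.2
ee_pos: [477.3, 250.8, 319.7]
orientation: [1.142, 1.252, -1.142]
ft_force: [0.1, 0.1, -4.0]
width: 24.0
```

Emit:
apply_moves(
  increments=[
    {"gripper": 0,"delta_pos": [0.5,0,0],"dr": [0,0,0]},
    {"gripper": 0,"delta_pos": [0.5,0,0],"dr": [0,0,0]},
    {"gripper": 0,"delta_pos": [0.5,0,0],"dr": [0,0,0]},
    {"gripper": 0,"delta_pos": [0,0,0],"dr": [0,0,0]},
    {"gripper": 0,"delta_pos": [0,0,0],"dr": [0,0,0]},
  ],
)

```text
t: 7.62
ee_pos: [478.7, 248.9, 304.0]
orientation: [1.143, 1.25, -1.145]
ft_force: [-0.0, 0.2, -3.4]
width: 23.8
```

```bash
python3 g.py 478.9 248 305
cat > b.py <<'E'
from m import *
from scipy.spatial.transform import Rotation as Ro
# handle position seen by side camera vs TCP prediction, in stand axes
d,F,bl,gr=analyse('side'); o=ctrl.get_obs(); p0=o['ee_pos']
hs=cv2.cvtColor(d['img'],cv2.COLOR_RGB2HSV); m=(hs[:,:,0]>105)&(hs[:,:,0]<130)&(hs[:,:,1]>120)
u0,v0=proj(d,p0)[0].astype(int); w=np.zeros_like(m); w[v0-50:v0+60,u0-60:u0+60]=1; m&=w
k,lab,st,c=cv2.connectedComponentsWithStats(m.astype(np.uint8)); i=1+st[1:,4].argmax(); print(st[i])
m=lab==i; q=F[m]; yaw=np.radians(5.05); ex=np.array([np.cos(yaw),np.sin(yaw),0]); ey=np.array([-ex[1],ex[0],0])
r=q-p0; print('depth y range',np.percentile(r@ey,[1,50,99]).round(1),'x',np.percentile(r@ex,[1,50,99]).round(1),'z',np.percentile(r[:,2],[1,50,99]).round(1))
for z in(-7,11,29):
  print(z,[proj(d,p0+s*12*ex+58*ey+[0,0,z])[0].round(1).tolist() for s in(-1,1)])
cn=max(cv2.findContours(m.astype(np.uint8),0,2)[0],key=len); cn=cn.reshape(-1,2); print('extr left',cn[cn[:,0].argmin()],'bot',cn[cn[:,1].argmax()],'right',cn[cn[:,0].argmax()],'top',cn[cn[:,1].argmin()])
save(d,'pics/near.png',(250,250,350,400),5)
E
python3 b.py
```

```text
t 7.6167 p [478.7 248.9 304. ] yaw(y) 5.08 xaxis [-1.2e-03 -6.0e-04 -1.0e+00] F [-0.   0.2 -3.4] w 23.8
tool delta cm [-0.103  0.015  0.087]
[279 283  21  36 472]
depth y range [nan nan nan] x [nan nan nan] z [nan nan nan]
-7 [[287.6, 323.6], [276.4, 318.9]]
11 [[287.2, 318.4], [275.9, 313.6]]
29 [[286.9, 313.0], [275.5, 308.2]]
extr left [279 304] bot [285 318] right [299 301] top [291 283]
```

View pics/near.png

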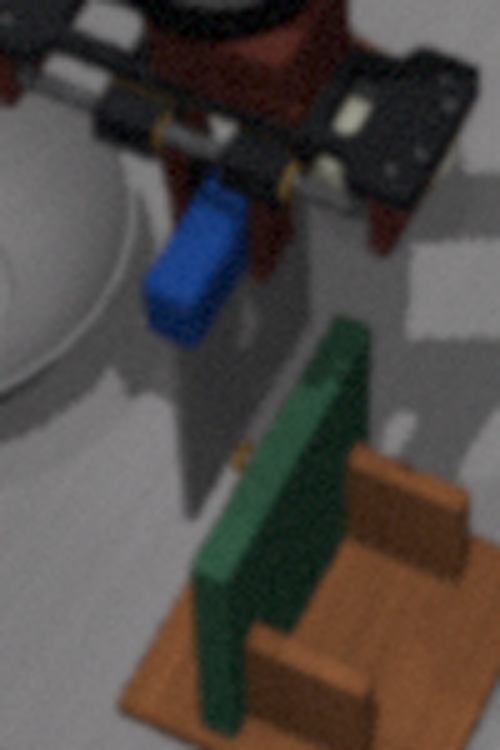

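```bash
cat > b2.py <<'E'
from m import *
yaw=np.radians(5.08); ex=np.array([np.cos(yaw),np.sin(yaw),0]); ey=np.array([-ex[1],ex[0],0])
d,F,bl,gr=analyse('side'); o=ctrl.get_obs(); p0=o['ee_pos']
hs=cv2.cvtColor(d['img'],cv2.COLOR_RGB2HSV); m=(hs[:,:,0]>105)&(hs[:,:,0]<130)&(hs[:,:,1]>120)
u0,v0=proj(d,p0)[0].astype(int); w=np.zeros_like(m); w[v0-50:v0+60,u0-60:u0+60]=1; m&=w
r=F[m]-p0; r=r[~np.isnan(r[:,0])]
print(len(r),'depth y',np.percentile(r@ey,[2,50,90,98]).round(1),'x',np.percentile(r@ex,[2,50,98]).round(1),'z',np.percentile(r[:,2],[2,50,98]).round(1))
c=-d['R'].T@d['t']
def onx(u,off):
    q=d['R'].T@np.linalg.inv(d['K'])@np.array([*u,1.]); return c+q*(((p0+off*ex-c)@ex)/(q@ex))-p0
for nm,u,off in(('handle low corner (x-12)',(286.5,318.8),-12),('handle upper left (x+12)',(279.4,306),12),('blade low corner',(287.6,354),-2.5)):
    q=onx(u,off); print(nm,'y',(q@ey).round(1),'z',q[2].round(1))
print('pred blade corner',proj(d,p0+55*ey-2.5*ex+[0,0,-147]), 'obs-in-crop same')
# blade near edge: gray transitions, depth on blade
bm=np.zeros_like(m); bm[320:352,284:300]=1
q=F[bm]-p0; q=q[~np.isnan(q[:,0])]; s=q[abs(q@ex)<9]; print('blade depth pts',len(s),'y',np.percentile(s@ey,[50,98]).round(1),'x med',np.median(s@ex).round(1),'zmin',np.percentile(s[:,2],[1,3]).round(1))
# slope x vs y, x vs z of blade plane
A=np.c_[s@ey,s[:,2],np.ones(len(s))]; print('plane',np.linalg.lstsq(A,s@ex,rcond=None)[0])
E
python3 b2.py
```

```text
484 depth y [ 0.4 32.3 52.1 53.9] x [-21.3  -4.2  12.7] z [ 0.  27.4 98.6]
handle low corner (x-12) y 60.6 z 12.8
handle upper left (x+12) y 43.4 z 16.9
blade low corner y 49.0 z -141.5
pred blade corner [[286.33730696 357.64274408]] obs-in-crop same
blade depth pts 416 y [30.  49.4] x med -1.8 zmin [-167.2 -163.7]
plane [ 0.0225685  -0.00314626 -2.47282719]
```

```bash
cat > b3.py <<'E'
from h import *
import sys
yaw=np.radians(5.08); ex=np.array([np.cos(yaw),np.sin(yaw),0]); ey=np.array([-ex[1],ex[0],0]); C=np.array([467.96,247,0])
o=ctrl.get_obs(); p0=o['ee_pos']; ims=[]
for n in('side','top'):
    d=shot(n); u0,v0=proj(d,p0+[0,0,-60])[0].astype(int); S=7 if n=='side' else 5; hw=30 if n=='side' else 42; hh=42
    x0,y0=u0-hw+5,v0-hh
    c=cv2.resize(d['img'][y0:y0+2*hh,x0:x0+2*hw,::-1],None,fx=S,fy=S,interpolation=cv2.INTER_CUBIC)
    P=[p0+sx*12*ex+sy*58*ey+[0,0,z] for sx in(-1,1) for sy in(1,-1) for z in(-7,29)]
    B=[p0-2.5*ex+sy*55*ey+[0,0,-147] for sy in(1,-1)]
    G=[C+x*ex+y*ey+[0,0,160] for x in(0,-18) for y in(-70,70)]
    for L,col in((P,(0,255,255)),(B,(255,0,255)),(G,(0,0,255))):
        for q in proj(d,L): cv2.circle(c,tuple(int(t) for t in ((q-[x0,y0]+.5)*S)),3,col,1)
    cv2.imwrite(f'pics/chk_{n}_{sys.argv[1]}.png',c); ims.append(c)
h=max(i.shape[0] for i in ims); ims=[cv2.copyMakeBorder(i,0,h-i.shape[0],0,0,0) for i in ims]; cv2.imwrite(f'pics/chk_{sys.argv[1]}.png',np.hstack(ims)[:600,:])
print(np.hstack(ims).shape,p0.round(1))
E
python3 b3.py a
```

```text
(588, 840, 3) [479.  249.1 304.6]
```

View pics/chk_a.png

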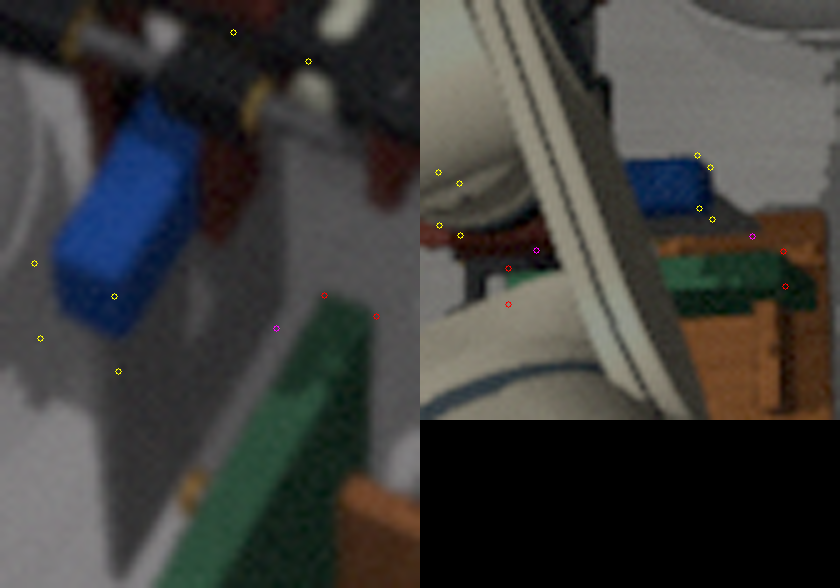

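The yellow markers (handle position predicted from the TCP) sit a few mm off the seen handle: the end face is at crop (90,291), against (76,317) predicted. The board markers match. The keyhole shows as a light patch near (200,305), so I'll measure that directly.

```bash
cat > k.py <<'E'
from h import *
import sys
yaw=np.radians(5.08); ex=np.array([np.cos(yaw),np.sin(yaw),0]); ey=np.array([-ex[1],ex[0],0])
I=np.mean([shot('side')['img'].astype(float) for _ in range(8)],0); d=shot('side'); p0=ctrl.get_obs()['ee_pos']
u,v=proj(d,p0+[0,0,-65])[0]; x0,y0=int(u)-26,int(v)-38; c=I[y0:y0+76,x0:x0+52]; S=8
G=np.clip((c-30)*2.2,0,255).astype(np.uint8)[:,:,::-1]
G=cv2.resize(G,None,fx=S,fy=S,interpolation=cv2.INTER_CUBIC); G2=G.copy()
def mk(P,col):
    for q in proj(d,P): cv2.circle(G2,tuple(int(t) for t in ((q-[x0,y0]+.5)*S)),3,col,1)
a=np.linspace(0,2*np.pi,16)
for sx,col in((-2.5,(0,255,255)),(2.5,(0,160,255))): mk([p0+sx*ex+10*np.cos(t)*ey+[0,0,-75+10*np.sin(t)] for t in a]+[p0+sx*ex+4.5*s*ey+[0,0,z] for s in(-1,1) for z in(-60,-52,-44)],col)
mk([p0-2.5*ex+s*55*ey+[0,0,z] for s in(-1,1) for z in np.linspace(-7,-147,8)],(255,0,255)); mk([p0-2.5*ex+y*ey+[0,0,-147] for y in(-40,-20,0,20,40)],(255,0,255))
cv2.imwrite(f'pics/k_{sys.argv[1]}.png',np.hstack([G[:600,:395],G2[:600,:395]])); print(p0.round(1),x0,y0,proj(d,[p0+[0,0,-75],p0+10*ey+[0,0,-75],p0+[0,0,-65],p0+10*ex+[0,0,-75]]).round(2).tolist())
E
python3 k.py a
```

```text
[478.8 249.2 304.7] 270 277 [[296.74, 317.92], [294.48, 321.66], [296.63, 315.19], [292.38, 316.11]]
```

View pics/k_a.png

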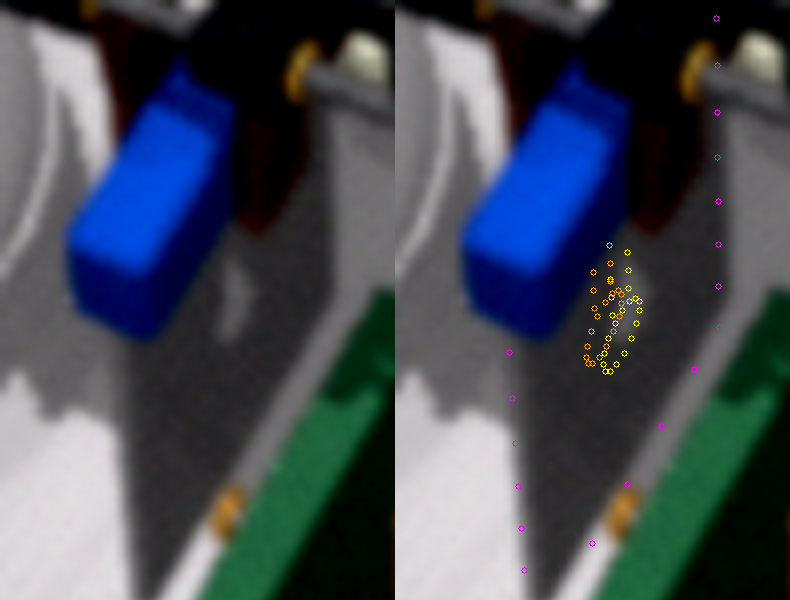

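The keyhole and the blade's right edge both put the scraper about 3.5–5 mm toward -y of the TCP, with x and z as predicted. I'll shift +y by about 3.2 mm and start feeling downward.

Emit:
apply_moves(
  increments=[
    {"gripper": 0,"delta_pos": [0,0,-0.16],"dr": [0,0,0]},
    {"gripper": 0,"delta_pos": [0,0,-0.16],"dr": [0,0,0]},
    {"gripper": 0,"delta_pos": [0.25,0,0],"dr": [0,0,0]},
    {"gripper": 0,"delta_pos": [0.25,0,0],"dr": [0,0,0]},
    {"gripper": 0,"delta_pos": [0,0,0],"dr": [0,0,0]},
  ],
)

```text
t: 8.68
ee_pos: [478.2, 252.3, 298.9]
orientation: [1.142, 1.25, -1.144]
ft_force: [-0.5, -0.1, -4.1]
width: 23.8
```

Emit:
apply_moves(
  increments=[
    {"gripper": 0,"delta_pos": [0.1,0,0],"dr": [0,0,0]},
    {"gripper": 0,"delta_pos": [0,0,0],"dr": [0,0,0]},
    {"gripper": 0,"delta_pos": [0,0,0],"dr": [0,0,0]},
    {"gripper": 0,"delta_pos": [0,0,0],"dr": [0,0,0]},
    {"gripper": 0,"delta_pos": [0,0,0],"dr": [0,0,0]},
  ],
)

```text
t: 9.1
ee_pos: [478.6, 252.4, 298.7]
orientation: [1.143, 1.25, -1.143]
ft_force: [-0.4, 1.0, -3.9]
width: 23.8
```

```bash
python3 g.py 478.9 252 305
```

```text
t 9.1 p [478.6 252.4 298.7] yaw(y) 5.1 xaxis [ 1.e-04  0.e+00 -1.e+00] F [-0.4  1.  -3.9] w 23.8
tool delta cm [-0.626  0.031  0.041]
```

Emit:
apply_moves(
  increments=[
    {"gripper": 0,"delta_pos": [0.1,0,0],"dr": [0,0,0]},
    {"gripper": 0,"delta_pos": [0,0,0],"dr": [0,0,0]},
    {"gripper": 0,"delta_pos": [0,0,0],"dr": [0,0,0]},
    {"gripper": 0,"delta_pos": [0,0,0],"dr": [0,0,0]},
    {"gripper": 0,"delta_pos": [0,0,0],"dr": [0,0,0]},
  ],
)

```text
t: 9.52
ee_pos: [478.5, 252.4, 297.7]
orientation: [1.143, 1.25, -1.143]
ft_force: [0.6, 0.4, -3.9]
width: 23.5
```

Emit:
apply_moves(
  increments=[
    {"gripper": 0,"delta_pos": [0.1,0,0],"dr": [0,0,0]},
    {"gripper": 0,"delta_pos": [0,0,0],"dr": [0,0,0]},
    {"gripper": 0,"delta_pos": [0,0,0],"dr": [0,0,0]},
    {"gripper": 0,"delta_pos": [0,0,0],"dr": [0,0,0]},
    {"gripper": 0,"delta_pos": [0,0,0],"dr": [0,0,0]},
  ],
)

```text
t: 9.93
ee_pos: [478.5, 252.4, 296.7]
orientation: [1.143, 1.25, -1.143]
ft_force: [-0.2, -0.0, -3.6]
width: 24.0
```

Emit:
apply_moves(
  increments=[
    {"gripper": 0,"delta_pos": [0.1,0,0],"dr": [0,0,0]},
    {"gripper": 0,"delta_pos": [0,0,0],"dr": [0,0,0]},
    {"gripper": 0,"delta_pos": [0,0,0],"dr": [0,0,0]},
    {"gripper": 0,"delta_pos": [0,0,0],"dr": [0,0,0]},
    {"gripper": 0,"delta_pos": [0,0,0],"dr": [0,0,0]},
  ],
)

```text
t: 10.35
ee_pos: [478.5, 252.4, 295.7]
orientation: [1.143, 1.25, -1.143]
ft_force: [1.0, -0.3, -3.3]
width: 23.7
```

Emit:
apply_moves(
  increments=[
    {"gripper": 0,"delta_pos": [0.1,0,0],"dr": [0,0,0]},
    {"gripper": 0,"delta_pos": [0,0,0],"dr": [0,0,0]},
    {"gripper": 0,"delta_pos": [0,0,0],"dr": [0,0,0]},
    {"gripper": 0,"delta_pos": [0,0,0],"dr": [0,0,0]},
    {"gripper": 0,"delta_pos": [0,0,0],"dr": [0,0,0]},
  ],
)

```text
t: 10.77
ee_pos: [478.6, 252.4, 294.7]
orientation: [1.143, 1.25, -1.143]
ft_force: [-0.6, 1.0, -3.7]
width: 24.1
```

Bottom edge now at about 147.7, no contact yet.

Emit:
apply_moves(
  increments=[
    {"gripper": 0,"delta_pos": [0.1,0,0],"dr": [0,0,0]},
    {"gripper": 0,"delta_pos": [0,0,0],"dr": [0,0,0]},
    {"gripper": 0,"delta_pos": [0,0,0],"dr": [0,0,0]},
    {"gripper": 0,"delta_pos": [0,0,0],"dr": [0,0,0]},
    {"gripper": 0,"delta_pos": [0,0,0],"dr": [0,0,0]},
  ],
)

```text
t: 11.18
ee_pos: [478.5, 252.4, 293.7]
orientation: [1.143, 1.25, -1.143]
ft_force: [-0.4, -0.3, -4.1]
width: 23.5
```

Emit:
apply_moves(
  increments=[
    {"gripper": 0,"delta_pos": [0.1,0,0],"dr": [0,0,0]},
    {"gripper": 0,"delta_pos": [0,0,0],"dr": [0,0,0]},
    {"gripper": 0,"delta_pos": [0,0,0],"dr": [0,0,0]},
    {"gripper": 0,"delta_pos": [0,0,0],"dr": [0,0,0]},
    {"gripper": 0,"delta_pos": [0,0,0],"dr": [0,0,0]},
  ],
)

```text
t: 11.6
ee_pos: [478.5, 252.4, 292.7]
orientation: [1.143, 1.25, -1.143]
ft_force: [-0.2, 1.5, -4.1]
width: 24.2
```

Emit:
apply_moves(
  increments=[
    {"gripper": 0,"delta_pos": [0.1,0,0],"dr": [0,0,0]},
    {"gripper": 0,"delta_pos": [0,0,0],"dr": [0,0,0]},
    {"gripper": 0,"delta_pos": [0,0,0],"dr": [0,0,0]},
    {"gripper": 0,"delta_pos": [0,0,0],"dr": [0,0,0]},
    {"gripper": 0,"delta_pos": [0,0,0],"dr": [0,0,0]},
  ],
)

```text
t: 12.02
ee_pos: [478.5, 252.4, 291.7]
orientation: [1.143, 1.25, -1.143]
ft_force: [-0.7, -0.1, -3.8]
width: 23.7
```

Emit:
apply_moves(
  increments=[
    {"gripper": 0,"delta_pos": [0.1,0,0],"dr": [0,0,0]},
    {"gripper": 0,"delta_pos": [0,0,0],"dr": [0,0,0]},
    {"gripper": 0,"delta_pos": [0,0,0],"dr": [0,0,0]},
    {"gripper": 0,"delta_pos": [0,0,0],"dr": [0,0,0]},
    {"gripper": 0,"delta_pos": [0,0,0],"dr": [0,0,0]},
  ],
)

```text
t: 12.43
ee_pos: [478.5, 252.4, 290.7]
orientation: [1.143, 1.25, -1.143]
ft_force: [0.1, 0.0, -4.3]
width: 23.9
```

```bash
python3 k.py b
```

```text
[478.5 252.4 290.7] 270 282 [[296.15, 322.87], [293.9, 326.62], [296.04, 320.19], [291.82, 321.06]]
```

View pics/k_b.png

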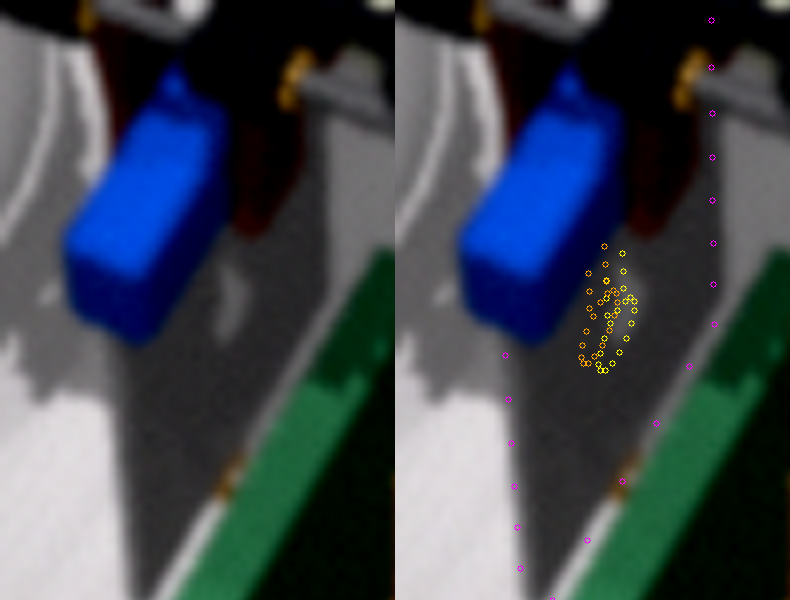

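The blade's lower edge now just overlaps the brass head, at crop (225,475), and sits slightly above its predicted line. That suggests the scraper rides 2–4 mm higher in the grip. I'll keep lowering.

Emit:
apply_moves(
  increments=[
    {"gripper": 0,"delta_pos": [0.1,0,0],"dr": [0,0,0]},
    {"gripper": 0,"delta_pos": [0,0,0],"dr": [0,0,0]},
    {"gripper": 0,"delta_pos": [0,0,0],"dr": [0,0,0]},
    {"gripper": 0,"delta_pos": [0,0,0],"dr": [0,0,0]},
    {"gripper": 0,"delta_pos": [0,0,0],"dr": [0,0,0]},
  ],
)

```text
t: 13.3
ee_pos: [478.5, 252.4, 289.7]
orientation: [1.143, 1.25, -1.143]
ft_force: [-0.2, -0.4, -4.4]
width: 23.9
```

Emit:
apply_moves(
  increments=[
    {"gripper": 0,"delta_pos": [0.1,0,0],"dr": [0,0,0]},
    {"gripper": 0,"delta_pos": [0,0,0],"dr": [0,0,0]},
    {"gripper": 0,"delta_pos": [0,0,0],"dr": [0,0,0]},
    {"gripper": 0,"delta_pos": [0,0,0],"dr": [0,0,0]},
    {"gripper": 0,"delta_pos": [0,0,0],"dr": [0,0,0]},
  ],
)

```text
t: 13.72
ee_pos: [478.5, 252.4, 288.7]
orientation: [1.143, 1.25, -1.143]
ft_force: [0.4, -0.2, -3.6]
width: 24.0
```

Emit:
apply_moves(
  increments=[
    {"gripper": 0,"delta_pos": [0.1,0,0],"dr": [0,0,0]},
    {"gripper": 0,"delta_pos": [0,0,0],"dr": [0,0,0]},
    {"gripper": 0,"delta_pos": [0,0,0],"dr": [0,0,0]},
    {"gripper": 0,"delta_pos": [0,0,0],"dr": [0,0,0]},
    {"gripper": 0,"delta_pos": [0,0,0],"dr": [0,0,0]},
  ],
)

```text
t: 14.13
ee_pos: [478.5, 252.4, 287.7]
orientation: [1.143, 1.25, -1.143]
ft_force: [1.0, 0.2, -4.1]
width: 23.8
```

Emit:
apply_moves(
  increments=[
    {"gripper": 0,"delta_pos": [0.1,0,0],"dr": [0,0,0]},
    {"gripper": 0,"delta_pos": [0,0,0],"dr": [0,0,0]},
    {"gripper": 0,"delta_pos": [0,0,0],"dr": [0,0,0]},
    {"gripper": 0,"delta_pos": [0,0,0],"dr": [0,0,0]},
    {"gripper": 0,"delta_pos": [0,0,0],"dr": [0,0,0]},
  ],
)

```text
t: 14.55
ee_pos: [478.7, 252.5, 287.0]
orientation: [1.144, 1.25, -1.143]
ft_force: [-0.9, 0.6, 1.5]
width: 24.0
```

Run:
```python
from h import *
I=np.mean([shot('side')['img'].astype(float) for _ in range(4)],0); a=I[:,:,0]-I[:,:,2]
print(a[334:348,292:305].round().astype(int))
```

```text
[[  0   0  -1   0   0  -1   0   0   0   0   0  -1  -6]
 [  0   0   0   0   0  -1   0   0   1   0   0  -4 -10]
 [  0   0   0   0   0   1   0   0   0   0   0  -5 -11]
 [  0   1   0  -1  -2   1   1   0   3  -1  -3  -7 -11]
 [  1   0   0   0  -2   0   0   3   6   1  -8 -10 -12]
 [  0   0  -1   0   0   1   2  10  12   0  -8 -13 -14]
 [  0   0   1   1   0   0   5  10   8  -4 -12 -15 -13]
 [  1   1  -1   0   0   3   6   6   0  -9 -13 -14 -14]
 [  0   0   0   0   2   8  13   6  -6 -11 -14 -14 -14]
 [  1   0   0   0   4  14  18   2 -10 -12 -14 -14 -12]
 [  0   0   0   1   4  11  10  -4 -12 -13 -14 -14 -13]
 [  0   0   1   1   1   4  -1  -9 -12 -14 -14 -13 -13]
 [  1   0   0   2   0  -2  -8 -13 -13 -14 -13 -13 -14]
 [  0   0   0   0  -1  -6 -11 -14 -13 -13 -14 -14 -14]]
```

Contact: Fz rose by about 5 N with TCP z near 287.3. Brass is still visible on both sides of the neck below the blade edge, so the edge is resting on the head's top. That gives, relative to the contact, a hole-aligned TCP z of about 207.8 (79.5 mm lower) and home at about 179.8. I'll back off, move out and go down.

Emit:
apply_moves(
  increments=[
    {"gripper": 0,"delta_pos": [-0.5,0,0],"dr": [0,0,0]},
    {"gripper": 0,"delta_pos": [-0.5,0,0],"dr": [0,0,0]},
    {"gripper": 0,"delta_pos": [0,0.6,0],"dr": [0,0,0]},
    {"gripper": 0,"delta_pos": [0,0.6,0],"dr": [0,0,0]},
    {"gripper": 0,"delta_pos": [0,0.5,0],"dr": [0,0,0]},
  ],
)

```text
t: 15.17
ee_pos: [496.3, 254.0, 296.6]
orientation: [1.144, 1.25, -1.143]
ft_force: [-0.1, -0.2, -4.1]
width: 23.8
```

Emit:
apply_moves(
  increments=[
    {"gripper": 0,"delta_pos": [0,0,0],"dr": [0,0,0]},
    {"gripper": 0,"delta_pos": [0,0,0],"dr": [0,0,0]},
    {"gripper": 0,"delta_pos": [1,0,0],"dr": [0,0,0]},
    {"gripper": 0,"delta_pos": [1.5,0,0],"dr": [0,0,0]},
    {"gripper": 0,"delta_pos": [1.5,0,0],"dr": [0,0,0]},
  ],
)

```text
t: 15.58
ee_pos: [495.3, 253.9, 255.8]
orientation: [1.144, 1.25, -1.143]
ft_force: [1.0, -0.2, -3.6]
width: 24.0
```

Emit:
apply_moves(
  increments=[
    {"gripper": 0,"delta_pos": [1.5,0,0],"dr": [0,0,0]},
    {"gripper": 0,"delta_pos": [1.5,0,0],"dr": [0,0,0]},
    {"gripper": 0,"delta_pos": [1.5,0,0],"dr": [0,0,0]},
    {"gripper": 0,"delta_pos": [0.4,0,0],"dr": [0,0,0]},
    {"gripper": 0,"delta_pos": [0,0,0],"dr": [0,0,0]},
  ],
)

```text
t: 16.0
ee_pos: [494.3, 253.4, 205.9]
orientation: [1.141, 1.251, -1.146]
ft_force: [0.5, 1.0, -4.4]
width: 23.9
```

Emit:
apply_moves(
  increments=[
    {"gripper": 0,"delta_pos": [0,0,0],"dr": [0,0,0]},
    {"gripper": 0,"delta_pos": [0,0,0],"dr": [0,0,0]},
    {"gripper": 0,"delta_pos": [0,0,0],"dr": [0,0,0]},
    {"gripper": 0,"delta_pos": [0,0,0],"dr": [0,0,0]},
    {"gripper": 0,"delta_pos": [0,0,0],"dr": [0,0,0]},
  ],
)

```text
t: 16.42
ee_pos: [495.7, 254.0, 208.3]
orientation: [1.144, 1.25, -1.143]
ft_force: [0.3, 0.1, -3.2]
width: 24.0
```

```bash
python3 g.py 478.5 252.4 207.8; python3 b3.py c; python3 k.py c
```

```text
t 16.4167 p [495.7 254.  208.3] yaw(y) 5.1 xaxis [ 1.e-03  5.e-04 -1.e+00] F [ 0.3  0.1 -3.2] w 24.0
tool delta cm [ 0.047 -1.729  0.01 ]
(588, 840, 3) [495.7 254.  208.3]
[495.4 253.9 207.6] 263 300 [[290.03, 340.96], [287.87, 344.59], [289.89, 338.52], [285.93, 339.2]]
```

View pics/k_c.png

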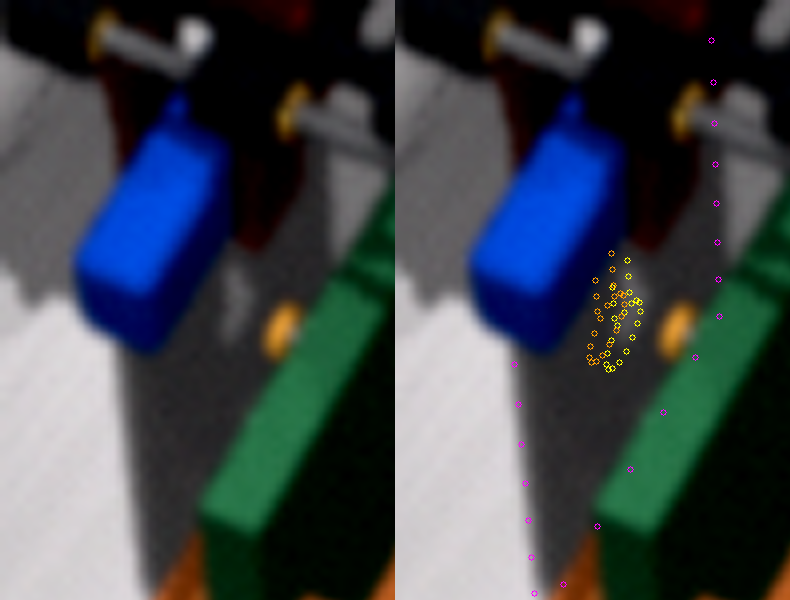

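The hole shows as a grey patch at crop (235,305) and the brass head at (284,333). I'll compare centroids numerically: the see-through patch against the predicted see-through region.

```bash
cat > c.py <<'E'
from h import *
yaw=np.radians(5.08); ex=np.array([np.cos(yaw),np.sin(yaw),0]); ey=np.array([-ex[1],ex[0],0]); C=np.array([467.96,247,0])
I=np.mean([shot('side')['img'].astype(float) for _ in range(8)],0); d=shot('side'); p0=ctrl.get_obs()['ee_pos']
hc=proj(d,p0+[0,0,-75])[0]; J=(np.array([[*( -.41/1, -.176)]]))
g=I.sum(2)/3; x0,y0=int(hc[0])-4,int(hc[1])-12
print('x0,y0',x0,y0); print(g[y0:y0+22,x0:x0+12].round().astype(int))
S=16
def poly(sx):
    r=10/np.cos(np.pi/8); P=[]
    oc=[(r*np.cos(t),r*np.sin(t)) for t in np.pi/8+np.arange(8)*np.pi/4]
    m=np.zeros((60*S,60*S),np.uint8)
    for L in (oc,[(-4.5,0),(4.5,0),(4.5,31),(-4.5,31)]):
        q=proj(d,[p0+sx*ex+a*ey+[0,0,-75+b] for a,b in L]); cv2.fillPoly(m,[((q-hc+30)*S).astype(np.int32)],1)
    return m
m=poly(-2.5)&poly(2.5); v,u=np.nonzero(m); print('pred patch centroid',u.mean()/S-30+hc[0],v.mean()/S-30+hc[1],'area px',m.sum()/S/S,'v range',v.min()/S-30+hc[1],v.max()/S-30+hc[1],'u',u.min()/S-30+hc[0],u.max()/S-30+hc[0])
a=I[:,:,0]-I[:,:,2]; w=np.clip(a-15,0,60); w[:330]=0;w[350:]=0;w[:,:290]=0;w[:,306:]=0; v,u=np.nonzero(w); ww=w[v,u]; print('head',(u*ww).sum()/ww.sum(),(v*ww).sum()/ww.sum())
print('pred head s: ',[(z,proj(d,C+11*ex+[0,0,z])[0].round(2).tolist()) for z in(133,136,139.5,143)])
print('J ex,ey,z /mm',[((proj(d,p0+[0,0,-75]+10*e)[0]-hc)/10).round(3).tolist() for e in(ex,ey,np.array([0,0,1.]))], 'p_st',((p0-C)@ex).round(2),((p0-C)@ey).round(2))
E
python3 c.py
```

```text
x0,y0 286 328
[[55 42 33 29 28 33 28 26 24 24 27 38]
 [48 35 29 29 32 36 34 30 28 28 33 42]
 [38 32 32 31 37 43 42 36 33 34 40 44]
 [34 31 30 36 42 47 48 45 41 40 45 47]
 [33 31 31 38 46 51 53 48 48 46 48 48]
 [32 31 35 41 49 56 59 54 50 49 47 48]
 [28 32 38 46 50 62 67 60 52 49 49 47]
 [32 37 44 48 52 62 71 67 57 52 47 48]
 [35 42 47 47 51 63 71 70 62 52 49 47]
 [38 44 46 46 50 60 68 69 61 52 48 49]
 [41 47 48 47 50 60 68 67 58 50 49 57]
 [45 45 47 47 52 63 68 65 55 49 54 72]
 [48 48 47 48 54 66 66 59 51 51 63 86]
 [47 48 47 48 53 63 62 55 48 53 70 90]
 [47 46 48 48 52 56 54 51 48 52 73 85]
 [47 47 48 48 48 51 48 47 49 52 66 74]
 [47 47 47 47 47 48 47 47 46 48 56 61]
 [46 46 48 46 46 48 46 46 47 47 47 52]
 [47 47 47 47 47 47 46 47 47 46 48 51]
 [46 47 48 48 46 47 48 47 49 49 50 56]
 [46 46 47 47 48 47 48 47 50 52 57 62]
 [48 49 47 48 47 49 48 48 51 53 61 65]]
pred patch centroid 290.2621871000041 338.3168474824418 area px 6.12890625 v range 335.07581019754696 342.82581019754696 u 289.1414493689652 291.1414493689652
head 297.6057441253264 340.6697127937337
pred head s:  [(133, [297.95, 342.25]), (136, [297.93, 341.52]), (139.5, [297.89, 340.67]), (143, [297.86, 339.81])]
J ex,ey,z /mm [[-0.409, -0.176], [-0.216, 0.363], [-0.014, -0.244]] p_st 27.99 4.47
```

```bash
cat > e.py <<'E'
from h import *
yaw=np.radians(5.08); ex=np.array([np.cos(yaw),np.sin(yaw),0]); ey=np.array([-ex[1],ex[0],0])
p0=ctrl.get_obs()['ee_pos']
for n in('side','top'):
    I=np.mean([shot(n)['img'].astype(float) for _ in range(6)],0); d=shot(n)
    b=I[:,:,2]-I[:,:,0]; u0,v0=proj(d,p0+[0,0,25])[0].astype(int); W=np.zeros(b.shape,bool); W[v0-40:v0+45,u0-45:u0+45]=1
    mx=np.percentile(b[W],99.5); print(n,'max blue',mx)
    c=-d['R'].T@d['t']
    for th in(.35,.5,.65):
        v,u=np.nonzero(W&(b>th*mx)); r=(d['R'].T@np.linalg.inv(d['K'])@np.c_[u,v,np.ones(len(u))].T).T
        for dz in(29,):
            q=c+r*((p0[2]+dz-c[2])/r[:,2])[:,None]-p0; print(' th',th,len(u),'y',np.percentile(q@ey,[0.5,2,98,99.5]).round(1),'x',np.percentile(q@ex,[2,50,98]).round(1))
    if n=='top':
        # subpixel: profile along y through handle top near right end, and along x
        for x in(-6,0,6): 
            ys=np.arange(-70,-40,1.); q=proj(d,[p0+x*ex+y*ey+[0,0,29] for y in ys]).astype(np.float32); pr=cv2.remap(b.astype(np.float32),q[:,0],q[:,1],1).ravel(); print('x',x,[f'{y:.0f}:{a:.0f}' for y,a in zip(ys,pr)][::2])
        for y in(-50,-44):
            xs=np.arange(-24,24,2.); q=proj(d,[p0+x*ex+y*ey+[0,0,29] for x in xs]).astype(np.float32); pr=cv2.remap(b.astype(np.float32),q[:,0],q[:,1],1).ravel(); print('y',y,[f'{x:.0f}:{a:.0f}' for x,a in zip(xs,pr)])
    else:
        for x in(-6,0,6):
            ys=np.arange(30,76,2.); q=proj(d,[p0+x*ex+y*ey+[0,0,29] for y in ys]).astype(np.float32); pr=cv2.remap(I[:,:,2].astype(np.float32),q[:,0],q[:,1],1).ravel(); print('x',x,[f'{y:.0f}:{a:.0f}' for y,a in zip(ys,pr)])
        for y in(30,40):
            xs=np.arange(-24,24,2.); q=proj(d,[p0+x*ex+y*ey+[0,0,29] for x in xs]).astype(np.float32); pr=cv2.remap(I[:,:,2].astype(np.float32),q[:,0],q[:,1],1).ravel(); print('y',y,[f'{x:.0f}:{a:.0f}' for x,a in zip(xs,pr)])
E
python3 e.py
```

```text
side max blue 104.33333333333334
 th 0.35 366 y [-0.3  3.1 64.  65.3] x [-18.1  -3.5  10.6]
 th 0.5 292 y [ 0.   4.5 62.1 63.4] x [-14.2  -2.2  10. ]
 th 0.65 209 y [ 8.7  9.6 53.4 54.3] x [-11.4  -0.8   9.4]
x -6 ['30:130', '32:131', '34:131', '36:131', '38:131', '40:131', '42:132', '44:131', '46:131', '48:129', '50:124', '52:115', '54:95', '56:80', '58:72', '60:69', '62:68', '64:71', '66:81', '68:103', '70:122', '72:129', '74:130']
x 0 ['30:132', '32:132', '34:132', '36:132', '38:132', '40:132', '42:132', '44:133', '46:132', '48:130', '50:124', '52:113', '54:95', '56:79', '58:71', '60:69', '62:70', '64:81', '66:101', '68:119', '70:127', '72:129', '74:129']
x 6 ['30:128', '32:129', '34:129', '36:128', '38:130', '40:129', '42:130', '44:129', '46:129', '48:126', '50:122', '52:110', '54:92', '56:77', '58:72', '60:77', '62:91', '64:109', '66:123', '68:127', '70:127', '72:127', '74:127']
y 30 ['-24:41', '-22:45', '-20:50', '-18:54', '-16:57', '-14:65', '-12:85', '-10:108', '-8:123', '-6:130', '-4:132', '-2:133', '0:132', '2:131', '4:131', '6:128', '8:123', '10:104', '12:85', '14:75', '16
[... 700 characters left out ...]
0:44', '-58:55', '-56:61', '-54:62', '-52:67', '-50:65', '-48:65', '-46:67', '-44:68', '-42:69']
x 6 ['-70:-5', '-68:-5', '-66:-3', '-64:2', '-62:13', '-60:38', '-58:53', '-56:60', '-54:65', '-52:69', '-50:74', '-48:73', '-46:71', '-44:70', '-42:70']
y -50 ['-24:-13', '-22:-4', '-20:-2', '-18:1', '-16:11', '-14:28', '-12:40', '-10:51', '-8:60', '-6:64', '-4:65', '-2:66', '0:65', '2:66', '4:70', '6:74', '8:73', '10:66', '12:19', '14:0', '16:-4', '18:-4', '20:-4', '22:-4']
y -44 ['-24:-11', '-22:-4', '-20:-3', '-18:1', '-16:11', '-14:30', '-12:43', '-10:54', '-8:60', '-6:62', '-4:64', '-2:66', '0:68', '2:70', '4:71', '6:70', '8:71', '10:58', '12:23', '14:1', '16:-5', '18:-4', '20:-5', '22:-5']
```

The two cameras combined, plus the touch, fit one picture: the scraper rides about 5–6 mm high in the grip, with y offset -2 to 0 mm and x about -1.5 mm. The first y correction was therefore mostly a z effect. I'll undo most of it and try the insertion gently, watching force.

Emit:
apply_moves(
  increments=[
    {"gripper": 0,"delta_pos": [0,0,0.18],"dr": [0,0,0]},
    {"gripper": 0,"delta_pos": [0,0,0.17],"dr": [0,0,0]},
    {"gripper": 0,"delta_pos": [0,-0.5,0],"dr": [0,0,0]},
    {"gripper": 0,"delta_pos": [0,-0.4,0],"dr": [0,0,0]},
    {"gripper": 0,"delta_pos": [0,0,0],"dr": [0,0,0]},
  ],
)

```text
t: 18.53
ee_pos: [485.6, 249.3, 207.5]
orientation: [1.143, 1.251, -1.144]
ft_force: [-0.5, -0.5, -4.2]
width: 23.5
```

Emit:
apply_moves(
  increments=[
    {"gripper": 0,"delta_pos": [0,-0.1,0],"dr": [0,0,0]},
    {"gripper": 0,"delta_pos": [0,-0.1,0],"dr": [0,0,0]},
    {"gripper": 0,"delta_pos": [0,0,0],"dr": [0,0,0]},
    {"gripper": 0,"delta_pos": [0,0,0],"dr": [0,0,0]},
    {"gripper": 0,"delta_pos": [0,0,0],"dr": [0,0,0]},
  ],
)

```text
t: 18.95
ee_pos: [484.9, 249.5, 207.7]
orientation: [1.143, 1.25, -1.143]
ft_force: [0.5, -0.1, -3.8]
width: 23.5
```

Emit:
apply_moves(
  increments=[
    {"gripper": 0,"delta_pos": [0,-0.1,0],"dr": [0,0,0]},
    {"gripper": 0,"delta_pos": [0,0,0],"dr": [0,0,0]},
    {"gripper": 0,"delta_pos": [0,0,0],"dr": [0,0,0]},
    {"gripper": 0,"delta_pos": [0,0,0],"dr": [0,0,0]},
    {"gripper": 0,"delta_pos": [0,0,0],"dr": [0,0,0]},
  ],
)

```text
t: 19.37
ee_pos: [483.8, 249.4, 207.7]
orientation: [1.143, 1.25, -1.143]
ft_force: [0.1, -0.5, -3.5]
width: 23.5
```

```bash
cat >> g.py <<'E'
y=np.radians(5.08); ex=np.array([np.cos(y),np.sin(y),0]); ey=np.array([-ex[1],ex[0],0]); q=o['ee_pos']-[467.96,247,0]; F=o['ft_force']; print('stand x,y',(q@ex).round(2),(q@ey).round(2),'z',q[2].round(2),'Fst',(F@ex).round(2),(F@ey).round(2),F[2].round(2),'M',o['moment'].round(2))
E
python3 g.py
```

```text
t 19.3667 p [483.8 249.4 207.7] yaw(y) 5.1 xaxis [ 0.  0. -1.] F [ 0.1 -0.5 -3.5] w 23.5
stand x,y 16.01 0.95 z 207.68 Fst 0.07 -0.54 -3.53 M [-0.04 -0.01  0.02]
```

Emit:
apply_moves(
  increments=[
    {"gripper": 0,"delta_pos": [0,-0.1,0],"dr": [0,0,0]},
    {"gripper": 0,"delta_pos": [0,0,0],"dr": [0,0,0]},
    {"gripper": 0,"delta_pos": [0,0,0],"dr": [0,0,0]},
    {"gripper": 0,"delta_pos": [0,0,0],"dr": [0,0,0]},
    {"gripper": 0,"delta_pos": [0,0,0],"dr": [0,0,0]},
  ],
)

```text
t: 19.78
ee_pos: [483.3, 249.4, 207.8]
orientation: [1.144, 1.249, -1.142]
ft_force: [3.5, 0.2, -4.8]
width: 24.0
```

Emit:
apply_moves(
  increments=[
    {"gripper": 0,"delta_pos": [0,-0.1,0],"dr": [0,0,0]},
    {"gripper": 0,"delta_pos": [0,0,0],"dr": [0,0,0]},
    {"gripper": 0,"delta_pos": [0,0,0],"dr": [0,0,0]},
    {"gripper": 0,"delta_pos": [0,0,0],"dr": [0,0,0]},
    {"gripper": 0,"delta_pos": [0,0,0],"dr": [0,0,0]},
  ],
)

```text
t: 20.2
ee_pos: [483.0, 249.4, 208.0]
orientation: [1.145, 1.248, -1.141]
ft_force: [5.5, 0.0, -7.7]
width: 23.9
```

```bash
python3 g.py
```

```text
t 20.2 p [483.  249.4 208. ] yaw(y) 5.1 xaxis [ 2.6e-03  7.0e-04 -1.0e+00] F [ 5.5  0.  -7.7] w 23.9
stand x,y 15.17 1.06 z 207.97 Fst 5.5 -0.46 -7.68 M [ 0.03 -1.52 -0.01]
```

The blade face met the head at x≈15.6, which matches 13+2.5 and confirms x. z is set by the earlier touch, so y is what's off. The edge and keyhole evidence favoured y≈+4, so I'll back off and try that.

Emit:
apply_moves(
  increments=[
    {"gripper": 0,"delta_pos": [0,0.4,0],"dr": [0,0,0]},
    {"gripper": 0,"delta_pos": [0,0,-0.33],"dr": [0,0,0]},
    {"gripper": 0,"delta_pos": [0,0,0],"dr": [0,0,0]},
    {"gripper": 0,"delta_pos": [0,-0.2,0],"dr": [0,0,0]},
    {"gripper": 0,"delta_pos": [0,0,0],"dr": [0,0,0]},
  ],
)

```text
t: 20.62
ee_pos: [482.6, 252.5, 207.4]
orientation: [1.142, 1.251, -1.144]
ft_force: [0.6, -0.0, -3.2]
width: 24.4
```

Emit:
apply_moves(
  increments=[
    {"gripper": 0,"delta_pos": [0,-0.1,0],"dr": [0,0,0]},
    {"gripper": 0,"delta_pos": [0,0,0],"dr": [0,0,0]},
    {"gripper": 0,"delta_pos": [0,-0.1,0],"dr": [0,0,0]},
    {"gripper": 0,"delta_pos": [0,0,0],"dr": [0,0,0]},
    {"gripper": 0,"delta_pos": [0,0,0],"dr": [0,0,0]},
  ],
)

```text
t: 21.03
ee_pos: [481.5, 252.4, 207.7]
orientation: [1.143, 1.25, -1.143]
ft_force: [0.9, 0.8, -4.6]
width: 24.0
```

```bash
python3 g.py
```

```text
t 21.0333 p [481.5 252.4 207.7] yaw(y) 5.1 xaxis [-0. -0. -1.] F [ 0.9  0.8 -4.6] w 24.0
stand x,y 13.92 4.22 z 207.69 Fst 1.0 0.67 -4.62 M [ 0.03 -0.09 -0.01]
```

At x = 13.9 there is no force, past the earlier contact, so the head is entering the hole.

Emit:
apply_moves(
  increments=[
    {"gripper": 0,"delta_pos": [0,-0.1,0],"dr": [0,0,0]},
    {"gripper": 0,"delta_pos": [0,0,0],"dr": [0,0,0]},
    {"gripper": 0,"delta_pos": [0,-0.1,0],"dr": [0,0,0]},
    {"gripper": 0,"delta_pos": [0,0,0],"dr": [0,0,0]},
    {"gripper": 0,"delta_pos": [0,0,0],"dr": [0,0,0]},
  ],
)

```text
t: 21.45
ee_pos: [479.5, 252.3, 207.7]
orientation: [1.143, 1.25, -1.143]
ft_force: [-1.0, -0.1, -3.6]
width: 24.0
```

Emit:
apply_moves(
  increments=[
    {"gripper": 0,"delta_pos": [0,-0.1,0],"dr": [0,0,0]},
    {"gripper": 0,"delta_pos": [0,0,0],"dr": [0,0,0]},
    {"gripper": 0,"delta_pos": [0,-0.1,0],"dr": [0,0,0]},
    {"gripper": 0,"delta_pos": [0,0,0],"dr": [0,0,0]},
    {"gripper": 0,"delta_pos": [0,0,0],"dr": [0,0,0]},
  ],
)

```text
t: 21.87
ee_pos: [477.5, 252.1, 207.7]
orientation: [1.143, 1.25, -1.143]
ft_force: [-0.1, 0.1, -3.8]
width: 23.8
```

```bash
python3 g.py
```

```text
t 21.8667 p [477.5 252.1 207.7] yaw(y) 5.1 xaxis [-0.  0. -1.] F [-0.1  0.1 -3.8] w 23.8
stand x,y 9.93 4.26 z 207.67 Fst -0.09 0.08 -3.84 M [-0.03 -0.06  0.01]
```

Emit:
apply_moves(
  increments=[
    {"gripper": 0,"delta_pos": [0,-0.1,0],"dr": [0,0,0]},
    {"gripper": 0,"delta_pos": [0,0,0],"dr": [0,0,0]},
    {"gripper": 0,"delta_pos": [0,-0.1,0],"dr": [0,0,0]},
    {"gripper": 0,"delta_pos": [0,0,0],"dr": [0,0,0]},
    {"gripper": 0,"delta_pos": [0,0,0],"dr": [0,0,0]},
  ],
)

```text
t: 22.28
ee_pos: [475.5, 251.9, 207.7]
orientation: [1.143, 1.25, -1.143]
ft_force: [-1.1, -0.0, -4.6]
width: 23.9
```

Emit:
apply_moves(
  increments=[
    {"gripper": 0,"delta_pos": [0,-0.1,0],"dr": [0,0,0]},
    {"gripper": 0,"delta_pos": [0,0,0],"dr": [0,0,0]},
    {"gripper": 0,"delta_pos": [0,-0.1,0],"dr": [0,0,0]},
    {"gripper": 0,"delta_pos": [0,0,0],"dr": [0,0,0]},
    {"gripper": 0,"delta_pos": [0,0,0],"dr": [0,0,0]},
  ],
)

```text
t: 22.7
ee_pos: [473.5, 251.7, 207.7]
orientation: [1.143, 1.25, -1.143]
ft_force: [0.2, -0.2, -3.7]
width: 23.7
```

```bash
python3 g.py
```

```text
t 22.7 p [473.5 251.7 207.7] yaw(y) 5.1 xaxis [-1.e-04 -0.e+00 -1.e+00] F [ 0.2 -0.2 -3.7] w 23.7
stand x,y 5.91 4.23 z 207.66 Fst 0.22 -0.22 -3.69 M [ 0.02 -0.08 -0.03]
```

Emit:
apply_moves(
  increments=[
    {"gripper": 0,"delta_pos": [0,-0.1,0],"dr": [0,0,0]},
    {"gripper": 0,"delta_pos": [0,0,0],"dr": [0,0,0]},
    {"gripper": 0,"delta_pos": [0,0,0],"dr": [0,0,0]},
    {"gripper": 0,"delta_pos": [0,0,0],"dr": [0,0,0]},
    {"gripper": 0,"delta_pos": [0,0,0],"dr": [0,0,0]},
  ],
)

```text
t: 23.12
ee_pos: [472.6, 251.7, 207.7]
orientation: [1.143, 1.25, -1.143]
ft_force: [-0.1, -0.8, -3.3]
width: 23.7
```

Emit:
apply_moves(
  increments=[
    {"gripper": 0,"delta_pos": [0.1,0,0],"dr": [0,0,0]},
    {"gripper": 0,"delta_pos": [0.1,0,0],"dr": [0,0,0]},
    {"gripper": 0,"delta_pos": [0.1,0,0],"dr": [0,0,0]},
    {"gripper": 0,"delta_pos": [0,0,0],"dr": [0,0,0]},
    {"gripper": 0,"delta_pos": [0,0,0],"dr": [0,0,0]},
  ],
)

```text
t: 23.53
ee_pos: [472.5, 251.6, 204.5]
orientation: [1.143, 1.25, -1.144]
ft_force: [-0.1, 0.3, -3.7]
width: 24.1
```

```bash
python3 g.py
```

```text
t 23.5333 p [472.5 251.6 204.5] yaw(y) 5.1 xaxis [-3.e-04 -1.e-04 -1.e+00] F [-0.1  0.3 -3.7] w 24.1
stand x,y 4.92 4.23 z 204.53 Fst -0.09 0.27 -3.72 M [ 0.03 -0.09 -0.01]
```

Emit:
apply_moves(
  increments=[
    {"gripper": 0,"delta_pos": [0.1,0,0],"dr": [0,0,0]},
    {"gripper": 0,"delta_pos": [0.1,0,0],"dr": [0,0,0]},
    {"gripper": 0,"delta_pos": [0.1,0,0],"dr": [0,0,0]},
    {"gripper": 0,"delta_pos": [0,0,0],"dr": [0,0,0]},
    {"gripper": 0,"delta_pos": [0,0,0],"dr": [0,0,0]},
  ],
)

```text
t: 23.95
ee_pos: [472.5, 251.7, 201.6]
orientation: [1.143, 1.25, -1.143]
ft_force: [0.7, 0.2, -4.5]
width: 23.7
```

Emit:
apply_moves(
  increments=[
    {"gripper": 0,"delta_pos": [0.1,0,0],"dr": [0,0,0]},
    {"gripper": 0,"delta_pos": [0.1,0,0],"dr": [0,0,0]},
    {"gripper": 0,"delta_pos": [0,0,0],"dr": [0,0,0]},
    {"gripper": 0,"delta_pos": [0,0,0],"dr": [0,0,0]},
    {"gripper": 0,"delta_pos": [0,0,0],"dr": [0,0,0]},
  ],
)

```text
t: 24.37
ee_pos: [472.6, 251.7, 199.6]
orientation: [1.143, 1.25, -1.143]
ft_force: [-0.3, 0.1, -2.7]
width: 23.9
```

```bash
python3 g.py
```

```text
t 24.3667 p [472.6 251.7 199.6] yaw(y) 5.1 xaxis [-0.e+00 -1.e-04 -1.e+00] F [-0.3  0.1 -2.7] w 23.9
stand x,y 5.0 4.24 z 199.65 Fst -0.26 0.11 -2.72 M [-0.02 -0.08  0.04]
```

Emit:
apply_moves(
  increments=[
    {"gripper": 0,"delta_pos": [0.1,0,0],"dr": [0,0,0]},
    {"gripper": 0,"delta_pos": [0,0,0],"dr": [0,0,0]},
    {"gripper": 0,"delta_pos": [0,0,0],"dr": [0,0,0]},
    {"gripper": 0,"delta_pos": [0,0,0],"dr": [0,0,0]},
    {"gripper": 0,"delta_pos": [0,0,0],"dr": [0,0,0]},
  ],
)

```text
t: 24.78
ee_pos: [472.6, 251.7, 198.7]
orientation: [1.143, 1.25, -1.143]
ft_force: [-1.0, -1.3, -4.7]
width: 23.7
```

```bash
python3 g.py
```

```text
t 24.7833 p [472.6 251.7 198.7] yaw(y) 5.1 xaxis [ 1.e-04  0.e+00 -1.e+00] F [-1.  -1.3 -4.7] w 23.7
stand x,y 5.02 4.27 z 198.7 Fst -1.14 -1.18 -4.71 M [-0.01 -0.05 -0.11]
```

No contact. I'll continue in 2 mm calls.

Emit:
apply_moves(
  increments=[
    {"gripper": 0,"delta_pos": [0.1,0,0],"dr": [0,0,0]},
    {"gripper": 0,"delta_pos": [0,0,0],"dr": [0,0,0]},
    {"gripper": 0,"delta_pos": [0.1,0,0],"dr": [0,0,0]},
    {"gripper": 0,"delta_pos": [0,0,0],"dr": [0,0,0]},
    {"gripper": 0,"delta_pos": [0,0,0],"dr": [0,0,0]},
  ],
)

```text
t: 25.2
ee_pos: [472.5, 251.6, 196.6]
orientation: [1.143, 1.25, -1.144]
ft_force: [-0.3, 0.1, -3.5]
width: 23.7
```

```bash
python3 g.py
```

```text
t 25.2 p [472.5 251.6 196.6] yaw(y) 5.1 xaxis [-1.e-04 -0.e+00 -1.e+00] F [-0.3  0.1 -3.5] w 23.7
stand x,y 4.94 4.23 z 196.61 Fst -0.26 0.07 -3.51 M [-0.02 -0.04 -0.06]
```

Emit:
apply_moves(
  increments=[
    {"gripper": 0,"delta_pos": [0.1,0,0],"dr": [0,0,0]},
    {"gripper": 0,"delta_pos": [0,0,0],"dr": [0,0,0]},
    {"gripper": 0,"delta_pos": [0.1,0,0],"dr": [0,0,0]},
    {"gripper": 0,"delta_pos": [0,0,0],"dr": [0,0,0]},
    {"gripper": 0,"delta_pos": [0,0,0],"dr": [0,0,0]},
  ],
)

```text
t: 25.62
ee_pos: [472.5, 251.7, 194.6]
orientation: [1.143, 1.25, -1.143]
ft_force: [-0.5, -0.0, -3.7]
width: 23.9
```

Emit:
apply_moves(
  increments=[
    {"gripper": 0,"delta_pos": [0.1,0,0],"dr": [0,0,0]},
    {"gripper": 0,"delta_pos": [0,0,0],"dr": [0,0,0]},
    {"gripper": 0,"delta_pos": [0.1,0,0],"dr": [0,0,0]},
    {"gripper": 0,"delta_pos": [0,0,0],"dr": [0,0,0]},
    {"gripper": 0,"delta_pos": [0,0,0],"dr": [0,0,0]},
  ],
)

```text
t: 26.03
ee_pos: [472.5, 251.6, 192.6]
orientation: [1.143, 1.25, -1.144]
ft_force: [0.0, -0.2, -3.1]
width: 24.2
```

```bash
python3 g.py
```

```text
t 26.0333 p [472.5 251.6 192.6] yaw(y) 5.1 xaxis [-2.e-04 -1.e-04 -1.e+00] F [ 0.  -0.2 -3.1] w 24.2
stand x,y 4.93 4.22 z 192.59 Fst 0.02 -0.2 -3.12 M [-0.02 -0.12 -0.  ]
```

In the slot with no lateral force. Expected home is z≈179.7, so I'll go down to about 184 and then in small steps.

Emit:
apply_moves(
  increments=[
    {"gripper": 0,"delta_pos": [0.1,0,0],"dr": [0,0,0]},
    {"gripper": 0,"delta_pos": [0.1,0,0],"dr": [0,0,0]},
    {"gripper": 0,"delta_pos": [0.1,0,0],"dr": [0,0,0]},
    {"gripper": 0,"delta_pos": [0.1,0,0],"dr": [0,0,0]},
    {"gripper": 0,"delta_pos": [0,0,0],"dr": [0,0,0]},
  ],
)

```text
t: 26.45
ee_pos: [472.4, 251.6, 188.4]
orientation: [1.143, 1.25, -1.144]
ft_force: [-0.7, 0.4, -3.3]
width: 24.2
```

Emit:
apply_moves(
  increments=[
    {"gripper": 0,"delta_pos": [0.1,0,0],"dr": [0,0,0]},
    {"gripper": 0,"delta_pos": [0.1,0,0],"dr": [0,0,0]},
    {"gripper": 0,"delta_pos": [0.1,0,0],"dr": [0,0,0]},
    {"gripper": 0,"delta_pos": [0,0,0],"dr": [0,0,0]},
    {"gripper": 0,"delta_pos": [0,0,0],"dr": [0,0,0]},
  ],
)

```text
t: 26.87
ee_pos: [472.5, 251.6, 185.6]
orientation: [1.143, 1.25, -1.144]
ft_force: [0.6, -0.2, -3.4]
width: 23.6
```

```bash
python3 g.py
```

```text
t 26.8667 p [472.5 251.6 185.6] yaw(y) 5.1 xaxis [-1.e-04 -1.e-04 -1.e+00] F [ 0.6 -0.2 -3.4] w 23.6
stand x,y 4.96 4.21 z 185.6 Fst 0.55 -0.3 -3.38 M [ 0.   -0.09  0.  ]
```

Emit:
apply_moves(
  increments=[
    {"gripper": 0,"delta_pos": [0.1,0,0],"dr": [0,0,0]},
    {"gripper": 0,"delta_pos": [0,0,0],"dr": [0,0,0]},
    {"gripper": 0,"delta_pos": [0.1,0,0],"dr": [0,0,0]},
    {"gripper": 0,"delta_pos": [0,0,0],"dr": [0,0,0]},
    {"gripper": 0,"delta_pos": [0,0,0],"dr": [0,0,0]},
  ],
)

```text
t: 27.28
ee_pos: [472.5, 251.7, 183.6]
orientation: [1.143, 1.25, -1.143]
ft_force: [0.4, 0.0, -4.2]
width: 23.9
```

Emit:
apply_moves(
  increments=[
    {"gripper": 0,"delta_pos": [0.1,0,0],"dr": [0,0,0]},
    {"gripper": 0,"delta_pos": [0,0,0],"dr": [0,0,0]},
    {"gripper": 0,"delta_pos": [0.1,0,0],"dr": [0,0,0]},
    {"gripper": 0,"delta_pos": [0,0,0],"dr": [0,0,0]},
    {"gripper": 0,"delta_pos": [0,0,0],"dr": [0,0,0]},
  ],
)

```text
t: 27.7
ee_pos: [472.5, 251.7, 181.6]
orientation: [1.143, 1.25, -1.144]
ft_force: [0.3, 0.0, -3.3]
width: 24.0
```

Emit:
apply_moves(
  increments=[
    {"gripper": 0,"delta_pos": [0.1,0,0],"dr": [0,0,0]},
    {"gripper": 0,"delta_pos": [0,0,0],"dr": [0,0,0]},
    {"gripper": 0,"delta_pos": [0,0,0],"dr": [0,0,0]},
    {"gripper": 0,"delta_pos": [0,0,0],"dr": [0,0,0]},
    {"gripper": 0,"delta_pos": [0,0,0],"dr": [0,0,0]},
  ],
)

```text
t: 28.12
ee_pos: [472.6, 251.7, 180.7]
orientation: [1.143, 1.25, -1.143]
ft_force: [-0.4, -0.5, -4.8]
width: 23.7
```

```bash
python3 g.py
```

```text
t 28.1167 p [472.6 251.7 180.7] yaw(y) 5.1 xaxis [ 1.e-04  1.e-04 -1.e+00] F [-0.4 -0.5 -4.8] w 23.7
stand x,y 5.03 4.26 z 180.72 Fst -0.47 -0.49 -4.84 M [-0.03 -0.06  0.01]
```

Emit:
apply_moves(
  increments=[
    {"gripper": 0,"delta_pos": [0.1,0,0],"dr": [0,0,0]},
    {"gripper": 0,"delta_pos": [0,0,0],"dr": [0,0,0]},
    {"gripper": 0,"delta_pos": [0,0,0],"dr": [0,0,0]},
    {"gripper": 0,"delta_pos": [0,0,0],"dr": [0,0,0]},
    {"gripper": 0,"delta_pos": [0,0,0],"dr": [0,0,0]},
  ],
)

```text
t: 28.53
ee_pos: [472.7, 251.7, 179.7]
orientation: [1.144, 1.25, -1.143]
ft_force: [-0.3, 0.6, -3.1]
width: 23.5
```

```bash
python3 g.py
```

```text
t 28.5333 p [472.7 251.7 179.7] yaw(y) 5.09 xaxis [ 2.e-04  1.e-04 -1.e+00] F [-0.3  0.6 -3.1] w 23.5
stand x,y 5.09 4.27 z 179.74 Fst -0.21 0.61 -3.1 M [ 0.   -0.15  0.04]
```

Emit:
apply_moves(
  increments=[
    {"gripper": 0,"delta_pos": [0.1,0,0],"dr": [0,0,0]},
    {"gripper": 0,"delta_pos": [0,0,0],"dr": [0,0,0]},
    {"gripper": 0,"delta_pos": [0,0,0],"dr": [0,0,0]},
    {"gripper": 0,"delta_pos": [0,0,0],"dr": [0,0,0]},
    {"gripper": 0,"delta_pos": [0,0,0],"dr": [0,0,0]},
  ],
)

```text
t: 28.95
ee_pos: [472.8, 251.8, 179.2]
orientation: [1.144, 1.25, -1.143]
ft_force: [-2.5, -0.3, 5.1]
width: 23.7
```

```bash
python3 g.py
```

```text
t 28.95 p [472.8 251.8 179.2] yaw(y) 5.1 xaxis [ 6.e-04  3.e-04 -1.e+00] F [-2.5 -0.3  5.1] w 23.7
stand x,y 5.22 4.34 z 179.25 Fst -2.47 -0.05 5.07 M [-0.23  0.31  0.02]
```

The screw took about 9 N at TCP z = 179.2, exactly the predicted home, with the scraper still held. I'll take a bit of the preload off and release.

Emit:
apply_moves(
  increments=[
    {"gripper": 0,"delta_pos": [0,0,0],"dr": [0,0,0]},
    {"gripper": 0,"delta_pos": [-0.03,0,0],"dr": [0,0,0]},
    {"gripper": 0,"delta_pos": [0,0,0],"dr": [0,0,0]},
    {"gripper": 0,"delta_pos": [0,0,0],"dr": [0,0,0]},
    {"gripper": 0,"delta_pos": [0,0,0],"dr": [0,0,0]},
  ],
)

```text
t: 29.37
ee_pos: [472.7, 251.8, 179.3]
orientation: [1.144, 1.25, -1.143]
ft_force: [-1.1, -0.3, 5.7]
width: 23.3
```

Emit:
apply_moves(
  increments=[
    {"gripper": 30,"delta_pos": [0,0,0],"dr": [0,0,0]},
    {"gripper": 40,"delta_pos": [0,0,0],"dr": [0,0,0]},
    {"gripper": 60,"delta_pos": [0,0,0],"dr": [0,0,0]},
    {"gripper": 60,"delta_pos": [0,0,0],"dr": [0,0,0]},
    {"gripper": 60,"delta_pos": [0,0,0],"dr": [0,0,0]},
  ],
)

```text
t: 29.78
ee_pos: [472.5, 251.7, 178.8]
orientation: [1.143, 1.25, -1.144]
ft_force: [0.5, -0.2, -0.3]
width: 49.3
```

Emit:
apply_moves(
  increments=[
    {"gripper": 60,"delta_pos": [0,0,0],"dr": [0,0,0]},
    {"gripper": 60,"delta_pos": [0,0,0],"dr": [0,0,0]},
    {"gripper": 60,"delta_pos": [0,0,0],"dr": [0,0,0]},
    {"gripper": 60,"delta_pos": [0,0,0],"dr": [0,0,0]},
    {"gripper": 60,"delta_pos": [0,0,0],"dr": [0,0,0]},
  ],
)

```text
t: 30.2
ee_pos: [472.6, 251.7, 179.0]
orientation: [1.143, 1.25, -1.143]
ft_force: [-0.1, 0.4, -0.7]
width: 52.5
```

```bash
python3 g.py
```

```text
t 30.2 p [472.6 251.7 179. ] yaw(y) 5.1 xaxis [ 1.e-04  1.e-04 -1.e+00] F [-0.1  0.4 -0.7] w 52.5
stand x,y 5.01 4.24 z 179.0 Fst -0.07 0.42 -0.72 M [ 0.02 -0.08 -0.01]
```

Released, with no load on the tool. I'll rise straight up and move away.

Emit:
apply_moves(
  increments=[
    {"gripper": 60,"delta_pos": [-1,0,0],"dr": [0,0,0]},
    {"gripper": 60,"delta_pos": [-2,0,0],"dr": [0,0,0]},
    {"gripper": 60,"delta_pos": [-3,0,0],"dr": [0,0,0]},
    {"gripper": 60,"delta_pos": [-3,0,0],"dr": [0,0,0]},
    {"gripper": 60,"delta_pos": [-3,0,0],"dr": [0,0,0]},
  ],
)

```text
t: 30.62
ee_pos: [472.3, 251.6, 300.9]
orientation: [1.143, 1.25, -1.143]
ft_force: [0.3, 0.2, -0.2]
width: 52.7
```

Emit:
apply_moves(
  increments=[
    {"gripper": 60,"delta_pos": [0,0,3.5],"dr": [0,0,0]},
    {"gripper": 60,"delta_pos": [0,0,3.5],"dr": [0,0,0]},
    {"gripper": 60,"delta_pos": [0,0,3.5],"dr": [0,0,0]},
    {"gripper": 60,"delta_pos": [0,0,3.5],"dr": [0,0,0]},
    {"gripper": 60,"delta_pos": [0,0,3.5],"dr": [0,0,0]},
  ],
)

```text
t: 31.03
ee_pos: [488.0, 75.9, 300.0]
orientation: [1.144, 1.249, -1.142]
ft_force: [0.8, -0.2, -0.3]
width: 52.7
```

Emit:
apply_moves(
  increments=[
    {"gripper": 60,"delta_pos": [0,0,3],"dr": [0,0,0]},
    {"gripper": 60,"delta_pos": [0,0,2],"dr": [0,0,0]},
    {"gripper": 60,"delta_pos": [0,0,0],"dr": [0,0,0]},
    {"gripper": 60,"delta_pos": [0,0,0],"dr": [0,0,0]},
    {"gripper": 60,"delta_pos": [0,0,0],"dr": [0,0,0]},
  ],
)

```text
t: 31.45
ee_pos: [492.5, 28.0, 299.4]
orientation: [1.144, 1.25, -1.143]
ft_force: [-0.6, 1.1, 0.4]
width: 52.3
```

```bash
python3 g.py
python3 - <<'E'
from h import *
a=[]
for n,c in(('side',(240,270,390,420)),('top',(140,220,290,370))):
    d=shot(n); i=d['img'][c[1]:c[3],c[0]:c[2],::-1]; a.append(cv2.resize(i,None,fx=2.65,fy=4,interpolation=cv2.INTER_CUBIC) if 0 else cv2.resize(i,(398,398),interpolation=cv2.INTER_CUBIC))
    o=np.load(n+'0.npz')['img'].astype(int); df=np.abs(d['img'].astype(int)-o).max(2)>60; print(n,df.sum())
    hs=cv2.cvtColor(d['img'],cv2.COLOR_RGB2HSV); m=((hs[:,:,0]>105)&(hs[:,:,0]<130)&(hs[:,:,1]>120)); m[:c[1]]=0;m[c[3]:]=0;m[:,:c[0]]=0;m[:,c[2]:]=0
    v,u=np.nonzero(m); cam=-d['R'].T@d['t']; r=(d['R'].T@np.linalg.inv(d['K'])@np.c_[u,v,np.ones(len(u))].T).T; q=cam+r*((212-cam[2])/r[:,2])[:,None]; print(n,len(u),cv2.minAreaRect(q[:,:2].astype(np.float32)))
cv2.imwrite('pics/end.png',np.hstack(a))
E
```

```text
t 31.45 p [492.5  28.  299.4] yaw(y) 5.08 xaxis [ 4.e-04  4.e-04 -1.e+00] F [-0.6  1.1  0.4] w 52.3
stand x,y 5.09 -220.28 z 299.41 Fst -0.49 1.1 0.37 M [-0.04 -0.1  -0.01]
side 24813
side 699 ((467.11865234375, 254.31466674804688), (29.55377960205078, 126.2997055053711), 5.289053440093994)
top 8907
top 457 ((475.1331787109375, 173.18284606933594), (26.133621215820312, 259.3721618652344), 2.7059884071350098)
```

View pics/end.png

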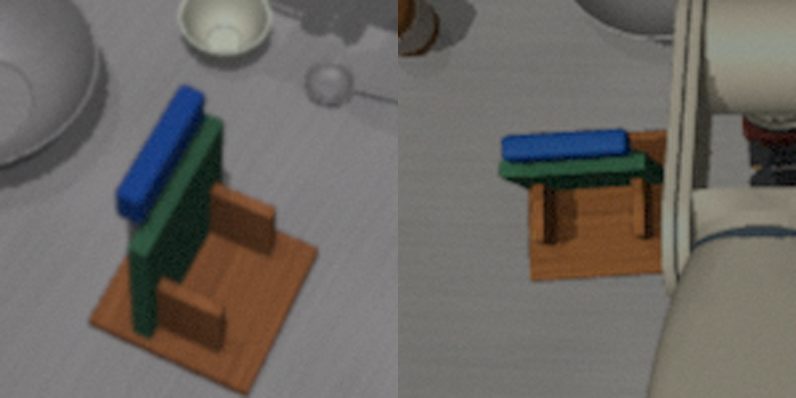

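The scraper hangs in front of the board, with the handle at crop (160,150) in the side view and (565,145) in the top view. It is parallel to the board, and the arm is clear. I'll check that it is still, then hand in.

Run:
```python
from h import *
def c():
    I=shot('side')['img'].astype(float); b=np.clip(I[:,:,2]-I[:,:,0]-30,0,None); b[:290]=0;b[370:]=0;b[:,:270]=0;b[:,330:]=0; v,u=np.nonzero(b); w=b[v,u]; return (u*w).sum()/w.sum(),(v*w).sum()/w.sum()
for _ in range(5): print(np.round(c(),2))
print(ctrl.get_obs()['t'], ctrl.close_job())
```

```text
[299.83 325.9 ]
[299.83 325.89]
[299.83 325.92]
[299.82 325.92]
[299.83 325.9 ]
the job is handed in; nothing more can be done
31.8 None
```

The scraper is hanging on the brass screw, released and still. I handed the job in at 31.8 s of the 72 s allowed; no verdict is reported.

**What I did:** I lifted the scraper out of the rack and rested its lower edge lightly on the screw head (about 5 N) to find the screw's height. I then passed the round hole over the head and slid it straight down. It met the screw at the height that touch had predicted, about 179.2 mm on the tool, with roughly 9 N bearing on the screw while still held. I let go there and drew the arm up and away.

**Last checks:**
- **Stillness:** the handle stayed within 0.03 pixel over five side images.
- **Alignment:** it looks upright in both views. The handle is turned 5.3° against 5.1° for the board, which counts as parallel.
- **Tool force:** close to zero after release.
- **Other objects:** the dish and spoon look undisturbed in the last picture. I did not measure the other bystanders, but the arm registered no contact near them.

**What failed or disagreed:**
- **First insertion:** it missed by about 3 mm sideways. The blade touched the head face with about 5.5 N before I backed off and corrected.
- **Vision against touch:** the camera put the screw at about 139.5 mm high, while touch relative to the tool implied about 133 mm. I went with touch for the height.
- **Final handle outline:** in the top view the handle ran into other blue pixels, so I disregarded that measurement.

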